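# Lay out the glass-painting demonstration place

### The arm

A 6-joint arm with a two-finger parallel gripper is mounted at the origin on the work surface. World frame = base frame: x ahead of the robot, y to its left, z up, the work surface at z = 0. Lengths are in mm, angles in rad, forces in N, time in s.
With the tool pointing down it reaches from about 350 to 975 mm from the base axis. Payload 7.1 kg.
Tool frame: the origin (TCP) lies at the very end of the fingers, on their centre line; the grasp point (between the pads) lies 19 mm behind it (ctrl.grip_depth is the distance from the TCP to the grasp point, in mm); x points along the fingers, z is the direction in which the jaws open and shut, and the axes are right-handed (so a half turn about x gives the same grasp; the last joint's range is limited). The gripper opens to 88 mm and grips with 3 to 60 N. Pads are 20 mm wide; open, the fingers measure 115 mm over their backs; the gripper's body (75 mm by 178 mm) begins 61 mm behind the grasp point.
Start: joints at [-1.297, 0.423, 1.63, -0, 1.089, -0.019], TCP at [180.414, -598.377, 222.675] pointing down, gripper open.
Joint ranges: [-3, 3], [-0.9, 2.11], [0.09, 2.58], [-1.31, 4.45], [0.11, 2.69], [-2.54, 2.54]. Speed limits (rad/s): [2.39, 2.39, 3.01, 3.14, 3.14, 3.14].

### API

Orientations are given as a rotation vector (axis times angle).
In Python, from workcell import ctrl gives the robot as it stands. The module is installed in compiled form; this text tells all that it offers.
- The arm moves only by the tool send_rows, never from a script. Its argument "rows" is a list of rows, each a list of 4 numbers: the shift along the tool's x, y, z in mm, then the turn about the tool's x in rad. In form: [[x, y, z, turn], ...]. A call has 1 to 10 rows; each row shifts and turns the pose as measured when the row begins, along the tool's axes as they then stand; what a row does not reach is not made up. A row lasts 1/12 s, in which the tool goes at most 41.7 mm and 7.16 degrees, less where a joint would pass 70% of its speed; a pose out of reach is approached as far as the arm can. A call with a gripper value outside its range is refused whole. "fingers" is the opening, from 0 (shut) to 1 (fully open), set as the call begins (left out, the last holds). The fingers move at their own pace and stop on an object; the grip force is fixed at half the most. Time passes only in rows, so rows that do not move let the fingers close. It gives the time, the measured TCP pose, the force and the opening at its end, in the units of the state.
- ctrl.get_obs(): the state, without advancing time (a new reading comes with each control period).
- ctrl.get_image(name): name is "side" or "top" or "wrist"; returns a dict with "img" (384x512x3 uint8, red, green, blue), "depth" (384x512 float32, mm along the optical axis (not along the pixel's ray), 0 where there is no reading), "mtx" (3x3 intrinsics, pixels), "world_from_camera" (4x4, takes a point from camera to world coordinates). Camera axes: x right, y down, z forward; pixel columns grow to the right and rows downward; lengths in mm; the calibration is good to about 2 mm. A picture is of the moment at which its call begins.
- ctrl.close_job(): hands the job in, once; it reports no verdict.
The state is a dict: "t": time; "qpos": joint angles; "qvel": joint speeds; "joint_torque": joint torques, N m; "ee_pos": TCP position; "orientation": TCP orientation; "ft_force": force on the tool from outside, world axes, zero at the start; "moment": the same for the moment, N m; "width": finger opening in mm.
Only numpy, scipy, OpenCV 4.12 (cv2) and the standard library are available. Lean on these libraries where they do the work, as an engineer would, in place of code of your own. Each camera call takes 0.05 s, during which the arm holds its last target.

### The job

Lay out the glass-painting demonstration on the three cork mats: stand the square glass in the middle of the mat that lies between the other two, the tall paint bottle upright in the middle of the mat to its left, and the squat paint jar upright in the middle of the mat to its right (left and right as seen from the robot, looking out over the table). Cover the glass with the wooden lid, centred on it and with its edges square to the glass. Do not drop the glass or tip it over, and leave the round tumbler, the brush pot and the paint tin where they stand.

Things in the scene. Friction and masses are not known exactly. Their poses are not given: they have to be found in the camera images.
- glass_center (a point): empty square clear-glass vessel with a painted border round its rim, open at the top, 56 x 56 mm outside, 60 mm tall, walls 4 mm, about 0.2 kg, standing upright on the table. The point is its centre, half-way up (30 mm above its underside); x and y run along its sides, z up. It may be turned up to 0.6 rad. Grasp it from above across two opposite outer faces.
- bottle_center (a point): tall dark paint bottle with a paper label and narrow white cap, standing upright: round body 40 mm in diameter up to a height of 54 mm, sloping shoulder, cap 25 mm in diameter, 84 mm tall in all, about 0.12 kg. The point is on its axis, half-way up (42 mm above its underside), z up.
- jar_center (a point): squat dark paint jar with a paper label and wide black cap, standing upright: 56 mm in diameter (the cap 55 mm), 52 mm tall, about 0.14 kg. The point is on its axis, half-way up (26 mm above its underside), z up.
- lid_knob (a point): flat square lid of pale wood, 68 x 68 mm and 10 mm thick, flat underneath, with an upright round knob 22 mm in diameter and 28 mm tall in its centre (38 mm tall in all), about 0.06 kg, lying knob up. The point is the middle of the knob, half-way up it (24 mm above the lid's underside, 14 mm above the plate's top); x and y run along the plate's edges, z up. It may be turned up to 0.7 rad. It lies loose on the rim of the glass, overhanging 6 mm all round when centred.
- mat_a_top (a point): square cork mat, 84 x 84 mm, 4 mm thick, fixed to the white table top; the three mats are alike and lie in a ragged row from left to right, about 15 to 27 cm apart, turned a little. The point is the centre of its top face (4 mm above the table); its x and y axes run along its edges.
- mat_b_top (a point): square cork mat, 84 x 84 mm, 4 mm thick, fixed to the white table top; the three mats are alike and lie in a ragged row from left to right, about 15 to 27 cm apart, turned a little. The point is the centre of its top face (4 mm above the table); its x and y axes run along its edges.
- mat_c_top (a point): square cork mat, 84 x 84 mm, 4 mm thick, fixed to the white table top; the three mats are alike and lie in a ragged row from left to right, about 15 to 27 cm apart, turned a little. The point is the centre of its top face (4 mm above the table); its x and y axes run along its edges.
- tumbler_center (a point): bystander: round green-glass tumbler, 72 mm in diameter, 90 mm tall, standing to the far left. The point is its centre, half-way up. Not to be moved.
- pot_center (a point): bystander: round white brush pot, 76 mm in diameter, 85 mm tall, with three brushes that stick up to about 185 mm above the table, standing to the far right. The point is the pot's centre, half-way up. Not to be moved.
- tin_center (a point): bystander: flat closed metal paint tin, 60 x 110 x 22 mm, lying beyond the mats. The point is its centre. Not to be moved.
Things that resemble listed ones, but are neither listed nor needed, are in the scene too. Of the things that look like the part that bears lid_knob, take the one that is farthest to the robot's left at the start. What is shaped like the part that bears jar_center but pink is not meant.

How it is judged:
By the outcome, as a careful person would: the job done as asked, in the order asked, and still so for the second after the job is handed in, with the robot touching nothing.
It also fails if it takes over 99 s, if anything falls off the work surface, if the arm or the gripper's body presses on something with over 40 N, if the wrist force passes 120 N, or if a joint passes its speed limit or range.

## Working session

There is one attempt and no reset: what is moved stays moved. The work goes in short steps, Python scripts to look and compute and a tool call to move; the robot and the scene stay as the last step left them, time stands still between calls to the robot, and variables do not carry over. Pictures are saved under pics/ and viewed, and the job is handed in when it is done.

Besides the shell and the picture viewer there is one more tool, called by a JSON object that holds its "method" and its "body". send_rows: Moves the arm, as the interface text tells. Its arguments: {"type":"object","properties":{"rows":{"type":"array"},"fingers":{"type":"number"}},"required":["rows"]}

```bash
mkdir -p pics; cat > h.py <<'E'
import numpy as np, cv2
from workcell import ctrl
def grab(n,tag):
    d=ctrl.get_image(n); np.savez(f'{tag}.npz',**d)
    cv2.imwrite(f'pics/{tag}.png',cv2.cvtColor(d['img'],cv2.COLOR_RGB2BGR)); return d
def load(tag):
    return dict(np.load(f'{tag}.npz'))
def ray(d,px,z):
    px=np.atleast_2d(px).astype(float)
    r=np.c_[px,np.ones(len(px))]@np.linalg.inv(d['mtx']).T
    T=d['world_from_camera']; r=r@T[:3,:3].T; o=T[:3,3]
    return o+r*((z-o[2])/r[:,2])[:,None]
def pts(d):
    h,w=d['depth'].shape; u,v=np.meshgrid(np.arange(w),np.arange(h))
    p=np.stack([u,v,np.ones_like(u)],-1)@np.linalg.inv(d['mtx']).T*d['depth'][...,None]
    T=d['world_from_camera']; return p@T[:3,:3].T+T[:3,3]
E
python3 - <<'E'
from h import *
print(ctrl.get_obs(), ctrl.grip_depth)
for n in ['top','side','wrist']:
    d=grab(n,n+'0'); print(n,d['mtx'],d['world_from_camera'])
E
```

```text
{'t': 0.0, 'qpos': array([-1.29699548e+00,  4.23865418e-01,  1.63066800e+00, -7.16675880e-05,
        1.08856686e+00, -1.90190810e-02]), 'qvel': array([-4.16637264e-04, -1.15813745e-03, -1.43730782e-05,  1.48101881e-03,
        1.98350595e-03, -1.41617788e-03]), 'joint_torque': array([-3.45324370e-04, -5.44632661e+01, -2.73669273e+01,  6.43361220e-02,
        2.27458362e-02, -1.05714953e-04]), 'ee_pos': array([ 180.25699403, -597.87906663,  221.89498059]), 'orientation': array([ 0.99171454,  1.33488823, -0.99026594]), 'ft_force': array([-0.92811963,  0.81057798, -0.15739095]), 'moment': array([ 0.01913229, -0.02825959, -0.04891992]), 'width': 87.84497292244414} 18.700000000000003
top [[471.28373662   0.         254.13483224]
 [  0.         471.28373662 184.94313929]
 [  0.           0.           1.        ]] [[ 2.51495354e-02 -9.93940317e-01  1.07005364e-01  3.76079707e+02]
 [-9.99542982e-01 -2.67974487e-02 -1.39901684e-02  4.55062876e+00]
 [ 1.67728631e-02 -1.06604614e-01 -9.94160011e-01  1.53767637e+03]
 [ 0.00000000e+00  0.00000000e+00  0.00000000e+00  1.00000000e+00]]
side [[378.73052724   0.         257.16909634]
 [  0.         378.73052724 189.06199043]
 [  0.           0.           1.        ]] [[-9.74118797e-01 -1.24020535e-01  1.88974801e-01  3.04840704e+02]
 [-2.24895990e-01  6.15661223e-01 -7.55237084e-01  9.27833756e+02]
 [-2.26795499e-02 -7.78190315e-01 -6.27618891e-01  8.12327787e+02]
 [ 0.00000000e+00  0.00000000e+00  0.00000000e+00  1.00000000e+00]]
wrist [[303.21393509   0.         255.48782821]
 [  0.         303.21393509 193.13485269]
 [  0.           0.           1.        ]] [[ 2.88619844e-01 -9.12403445e-01 -2.90204307e-01  2.60788622e+02]
 [-9.57443548e-01 -2.75251829e-01 -8.68232823e-02 -5.73125110e+02]
 [-6.61404474e-04  3.02913164e-01 -9.53017932e-01  3.82826751e+02]
 [ 0.00000000e+00  0.00000000e+00  0.00000000e+00  1.00000000e+00]]
```

View pics/top0.png

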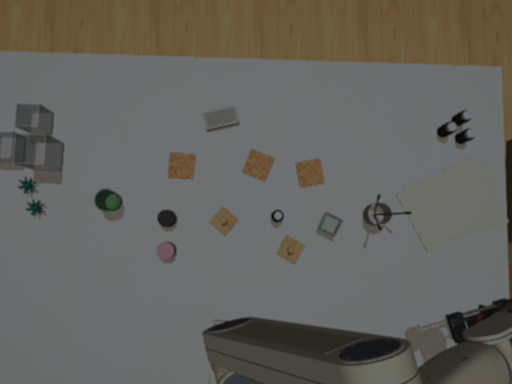

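View pics/side0.png

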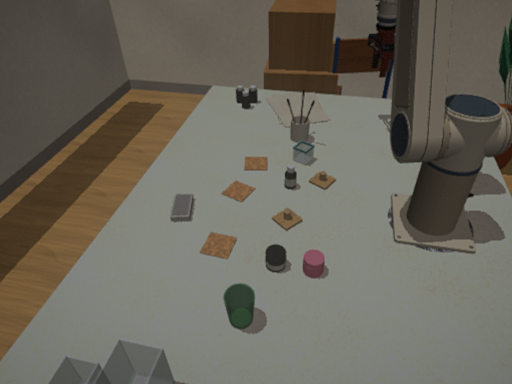

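View pics/wrist0.png

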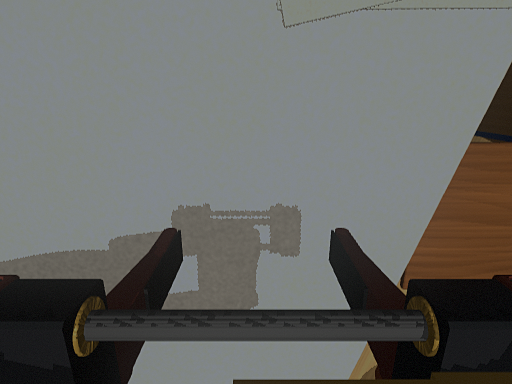

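```bash
python3 - <<'E'
from h import *
d=load('top0'); P=pts(d)
im=cv2.cvtColor(d['img'],cv2.COLOR_RGB2BGR)
c=cv2.resize(im[90:275,85:400],None,fx=2.5,fy=2.5,interpolation=cv2.INTER_CUBIC)
c=cv2.convertScaleAbs(c,alpha=1.6); cv2.imwrite('pics/crop_top.png',c)
c2=cv2.resize(im[100:150,425:485],None,fx=5,fy=5,interpolation=cv2.INTER_CUBIC)
cv2.imwrite('pics/crop_b.png',cv2.convertScaleAbs(c2,alpha=2))
for nm,px in dict(lidL=(224,221),lidR=(291,250),matL=(181,166),matM=(258,165),matR=(310,173),glass=(330,224),bottle=(278,215),jar=(167,218),pink=(167,250),decoyb=(461,117),decoyb2=(447,129)).items():
    print(nm,P[px[1],px[0]].round(),)
E
```

```text
lidL [420.  76.  35.]
lidR [ 334. -138.   41.]
matL [597. 224.   5.]
matM [607. -28.   8.]
matR [ 586. -200.    3.]
glass [ 420. -267.    6.]
bottle [441. -92.  84.]
jar [425. 256.  44.]
pink [325. 248.  61.]
decoyb [ 774. -679.   58.]
decoyb2 [ 733. -632.   60.]
```

View pics/crop_top.png

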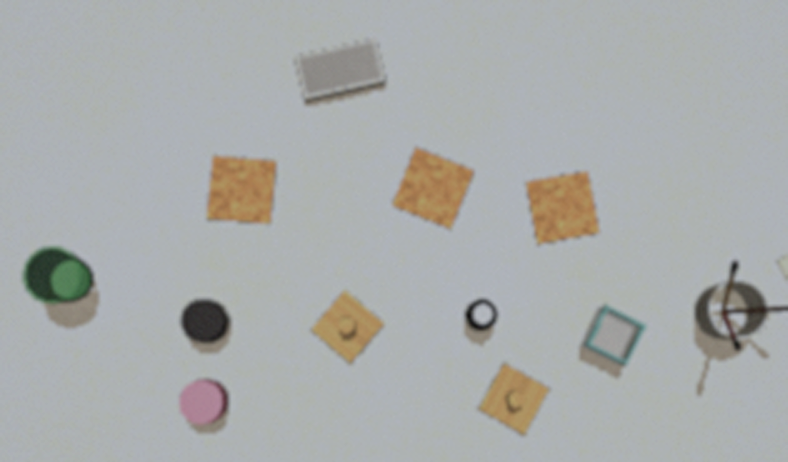

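View pics/crop_b.png

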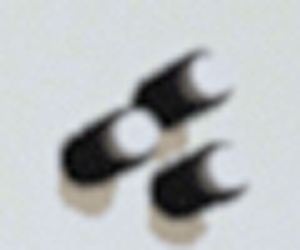

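```bash
cat >> h.py <<'E'
def squares(d,mask,z,amin=150):
    out=[]
    cs,_=cv2.findContours(mask.astype(np.uint8),cv2.RETR_EXTERNAL,cv2.CHAIN_APPROX_NONE)
    for c in cs:
        if cv2.contourArea(c)<amin: continue
        w=ray(d,c[:,0,:],z)[:,:2].astype(np.float32)
        (cx,cy),(a,b),t=cv2.minAreaRect(w)
        t=(t+45)%90-45
        m=cv2.moments(w.reshape(-1,1,2)); 
        M=cv2.moments(c)
        out.append((np.round([M['m10']/M['m00'],M['m01']/M['m00']],1),np.round([cx,cy],1),np.round([m['m10']/m['m00'],m['m01']/m['m00']],1),np.round([a,b],1),round(float(t),1)))
    return out
def hsv(d): return cv2.cvtColor(d['img'],cv2.COLOR_RGB2HSV)
E
python3 - <<'E'
from h import *
for t in ['top0','side0']:
    d=load(t); H=hsv(d); 
    print(t)
    for px in [(258,165),(215,221),(167,218),(330,224),(100,20)] if t=='top0' else [(238,191),(280,219),(320,182),(276,258)]:
        print(px,H[px[1],px[0]])
E
```

```text
top0
(258, 165) [ 15 129 107]
(215, 221) [ 20 111 108]
(167, 218) [ 0 24 32]
(330, 224) [ 30   3 100]
(100, 20) [ 18 117 105]
side0
(238, 191) [ 15 127 124]
(280, 219) [ 16 115 120]
(320, 182) [ 17 117 122]
(276, 258) [38 25 41]
```

```bash
python3 - <<'E'
from h import *
for t in ['top0','side0']:
    d=load(t); H=hsv(d); print(t)
    roi=np.zeros(H.shape[:2],bool)
    if t=='top0': roi[90:300,80:400]=1
    else: roi[150:260,190:350]=1
    m=(H[...,1]>70)&(H[...,0]<26)&(H[...,2]>60)&roi
    for z in (4,10):
        print(' z',z)
        for s in squares(d,m,z): print('  ',s)
    # dark: jar,bottle
    m=(H[...,2]<60)&roi
    for c in cv2.findContours(m.astype(np.uint8),cv2.RETR_EXTERNAL,cv2.CHAIN_APPROX_NONE)[0]:
        if cv2.contourArea(c)>25: print('dark',cv2.boundingRect(c),cv2.minEnclosingCircle(c),cv2.contourArea(c))
    m=(H[...,1]>50)&(H[...,0]>75)&(H[...,0]<105)&roi
    for c in cv2.findContours(m.astype(np.uint8),cv2.RETR_EXTERNAL,cv2.CHAIN_APPROX_NONE)[0]:
        if cv2.contourArea(c)>25: print('teal',cv2.boundingRect(c))
    for s in squares(d,m,60): print('  teal',s)
E
```

```text
top0
 z 4
   (array([290.1, 249.2]), array([ 335.8, -138.6]), array([ 335.8, -138.5]), array([65.6, 65.9]), -28.1)
   (array([223.6, 220.3]), array([423.2,  79.1]), array([423.3,  79. ]), array([65.6, 65.4]), -38.8)
   (array([309.5, 172.6]), array([ 586.9, -198.2]), array([ 587. , -198.2]), array([81.6, 81.8]), 12.0)
   (array([181.1, 165.6]), array([598.6, 223.9]), array([598.6, 224.1]), array([81.4, 81.9]), -3.1)
   (array([257.8, 164.9]), array([608.1, -27.4]), array([608. , -27.5]), array([81.2, 82.1]), -20.5)
 z 10
   (array([290.1, 249.2]), array([ 336., -138.]), array([ 336. , -137.9]), array([65.3, 65.7]), -28.1)
   (array([223.6, 220.3]), array([423. ,  78.8]), array([423.1,  78.7]), array([65.3, 65.2]), -38.8)
   (array([309.5, 172.6]), array([ 586.1, -197.4]), array([ 586.2, -197.4]), array([81.3, 81.5]), 12.0)
   (array([181.1, 165.6]), array([597.7, 223.1]), array([597.8, 223.3]), array([81.1, 81.6]), -3.1)
   (array([257.8, 164.9]), array([607.2, -27.3]), array([607.1, -27.4]), array([80.8, 81.8]), -20.5)
dark (271, 210, 12, 12) ((277.0, 215.72727966308594), 6.06654310
[... 795 characters left out ...]
, -195.1]), array([80.5, 77.8]), 11.2)
 z 10
   (array([218.2, 245.1]), array([598.7, 231.4]), array([598.8, 231.7]), array([83.1, 83.4]), -3.8)
   (array([286.7, 218.6]), array([425.3,  84. ]), array([425.4,  84. ]), array([69. , 70.7]), -38.1)
   (array([237.9, 190.8]), array([607.9, -16.8]), array([608.2, -16.9]), array([82.3, 83.1]), -20.7)
   (array([321.9, 179.8]), array([ 336.3, -136.1]), array([ 338.4, -132.8]), array([79.2, 70.9]), -29.9)
   (array([255.5, 163. ]), array([ 587.8, -186.4]), array([ 587.1, -186.7]), array([79.9, 77.2]), 11.2)
dark (266, 245, 20, 15) ((275.5, 254.4166717529297), 10.547938346862793) 235.5
dark (285, 172, 11, 8) ((290.25, 175.0), 5.6181511878967285) 54.5
```

```bash
cat >> h.py <<'E'
from scipy.spatial.transform import Rotation as Ro
def pose():
    o=ctrl.get_obs(); R=Ro.from_rotvec(o['orientation']).as_matrix(); return o,np.array(o['ee_pos']),R
def yaw(R): return np.degrees(np.arctan2(R[1,2],R[0,2]))  # jaw dir yaw in world
def plan(x,y,z,jaw=None):
    o,p,R=pose()
    print('t %.2f pos %s down %s jawyaw %.1f w %.1f q6 %.2f F %s'%(o['t'],p.round(1),R[:,0].round(3),yaw(R),o['width'],o['qpos'][5],o['ft_force'].round(1)))
    s=R.T@(np.array([x,y,z])-p)
    print('total shift tool xyz',s.round(1),'dist %.0f'%np.linalg.norm(s))
    if jaw is not None:
        dy=(jaw-yaw(R)+90)%180-90
        print('turn total rad %.3f (deg %.1f), q6 now %.2f'%(-np.radians(dy),-dy,o['qpos'][5]))
        Rn=R@Ro.from_rotvec([-np.radians(dy),0,0]).as_matrix()
        print('shift after the turn', (Rn.T@(np.array([x,y,z])-p)).round(1))
E
python3 - <<'E'
from h import *
plan(360,-267,260)
E
```

```text
t 0.15 pos [ 180.3 -598.   222.1] down [-0.     0.001 -1.   ] jawyaw -73.2 w 87.4 q6 -0.02 F [ 0.5 -0.   0.3]
total shift tool xyz [ -37.6  267.6 -265.1] dist 379
```

```bash
python3 - <<'E'
from h import *
plan(415,-265,262)
E
```

```text
t 0.15 pos [ 180.3 -598.   222.1] down [-0.     0.001 -1.   ] jawyaw -73.2 w 87.4 q6 -0.02 F [ 0.5 -0.   0.3]
total shift tool xyz [ -39.6  320.8 -251.1] dist 409
```

{"method": "send_rows", "body": {"rows": [[-4,32,-25,0],[-4,32,-25,0],[-4,32,-25,0],[-4,32,-25,0],[-4,32,-25,0],[-4,32,-25,0],[-4,32,-25,0],[-4,32,-25,0],[-4,32,-25,0],[-4,32,-25,0]], "fingers": 1}}

```text
t: 0.98
ee_pos: [415.5, -262.3, 259.8]
orientation: [1.001, 1.332, -1.001]
ft_force: [0.7, -1.0, -0.2]
width: 88.0
```

```bash
python3 - <<'E'
from h import *
plan(415,-265,262); grab('wrist','w1')
E
```

```text
t 0.98 pos [ 415.5 -262.3  259.8] down [-0.003  0.002 -1.   ] jawyaw -74.0 w 88.0 q6 0.70 F [ 0.7 -1.  -0.2]
total shift tool xyz [-2.2 -1.3  2.5] dist 4
```

View pics/w1.png

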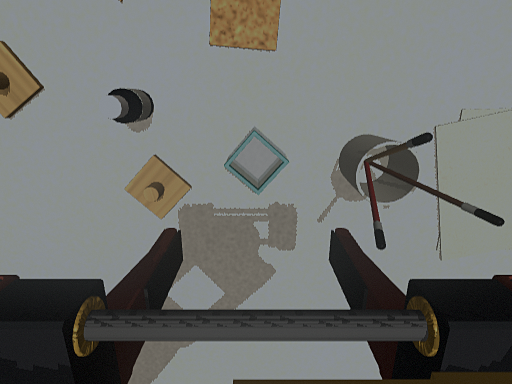

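```bash
python3 - <<'E'
from h import *
d=load('w1'); H=hsv(d); im=cv2.cvtColor(d['img'],cv2.COLOR_RGB2BGR)
c=cv2.resize(im[110:210,200:310],None,fx=5,fy=5,interpolation=cv2.INTER_CUBIC); cv2.imwrite('pics/w1c.png',cv2.convertScaleAbs(c,alpha=1.5))
m=(H[...,1]>50)&(H[...,0]>75)&(H[...,0]<105); m[:110]=0;m[210:]=0;m[:,:200]=0;m[:,310:]=0
ys,xs=np.nonzero(m); print(len(xs),xs.min(),xs.max(),ys.min(),ys.max())
for s in squares(d,m,60): print(s)
for s in squares(d,m,55): print(s)
E
```

```text
741 224 288 130 194
(array([255.9, 162.3]), array([ 422.6, -259.6]), array([ 422.5, -259.7]), array([56.7, 56.8]), -25.3)
(array([255.9, 162.3]), array([ 421.5, -259.9]), array([ 421.5, -260. ]), array([57.5, 57.6]), -25.3)
```

View pics/w1c.png

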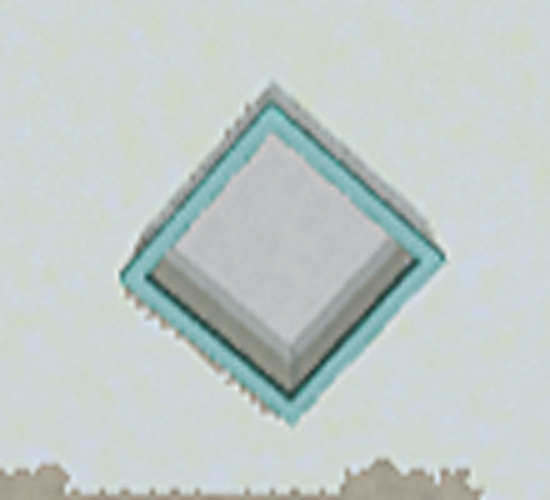

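```bash
python3 - <<'E'
from h import *
d=load('w1'); P=pts(d)
reg=P[120:250,315:510].reshape(-1,3); reg=reg[(reg[:,2]>25)&(reg[:,2]<230)]
for lo,hi in [(25,88),(88,130),(130,200)]:
    r=reg[(reg[:,2]>lo)&(reg[:,2]<=hi)]
    if len(r): print(lo,hi,len(r),r.min(0).round(),r.max(0).round())
for jaw in (-25.3,64.7):
    a=np.radians(jaw); u=np.array([np.cos(a),np.sin(a)]); v=np.array([-u[1],u[0]])
    q=(reg[:,:2]-[422.5,-259.6]); hi=reg[:,2]>85
    A=np.abs(q@u);B=np.abs(q@v)
    gap=np.hypot(np.maximum(A-89,0),np.maximum(B-38,0))
    print(jaw,'body gap high',gap[hi].min() if hi.any() else None,'all',gap.min())
plan(422.5,-259.6,160,-25.3)
E
```

```text
25 88 3151 [ 420. -445.   25.] [ 494. -369.   88.]
88 130 415 [ 422. -448.   88.] [ 492. -382.  130.]
130 200 1158 [ 404. -467.  130.] [ 508. -371.  186.]
-25.3 body gap high 41.943124800405144 all 41.943124800405144
64.7 body gap high 19.8597213442727 all 19.8597213442727
t 1.03 pos [ 419.2 -257.5  260.5] down [ 0.     0.004 -1.   ] jawyaw -73.8 w 87.6 q6 0.71 F [2.  2.5 0.5]
total shift tool xyz [100.5   2.4   3.3] dist 101
turn total rad -0.846 (deg -48.5), q6 now 0.71
shift after the turn [100.5  -0.9   4. ]
```

{"method": "send_rows", "body": {"rows": [[5,0,0,-0.121],[5,0,0,-0.121],[5,0,0,-0.121],[5,0,0,-0.121],[5,0,0,-0.121],[5,0,0,-0.121],[5,0,0,-0.12],[0,0,0,0],[0,0,0,0]]}}

```text
t: 1.78
ee_pos: [422.2, -251.0, 224.0]
orientation: [0.325, 1.548, -0.317]
ft_force: [0.0, -0.4, -0.3]
width: 87.7
```

```bash
cat >> h.py <<'E'
def glass(tag):
    d=grab('wrist',tag); H=hsv(d)
    m=(H[...,1]>50)&(H[...,0]>75)&(H[...,0]<105)
    for s in squares(d,m,60): print('glass z60',s)
E
python3 - <<'E'
from h import *
glass('w2')
plan(422.5,-259.6,160,-25.3)
plan(422.5,-259.6,160,-25.3)
E
```

```text
glass z60 (array([258.7, 182.7]), array([ 422.6, -258.9]), array([ 422.5, -258.6]), array([56.9, 55.7]), -25.1)
t 1.83 pos [ 422.2 -251.   224.1] down [-0.     0.005 -1.   ] jawyaw -23.4 w 87.8 q6 -0.16 F [-0.6  0.6  0.4]
total shift tool xyz [64.  -8.1  3.9] dist 65
turn total rad 0.033 (deg 1.9), q6 now -0.16
shift after the turn [64.  -7.9  4.1]
t 1.83 pos [ 422.2 -251.   224.1] down [-0.     0.005 -1.   ] jawyaw -23.4 w 87.8 q6 -0.16 F [-0.6  0.6  0.4]
total shift tool xyz [64.  -8.1  3.9] dist 65
turn total rad 0.033 (deg 1.9), q6 now -0.16
shift after the turn [64.  -7.9  4.1]
```

View pics/w2.png

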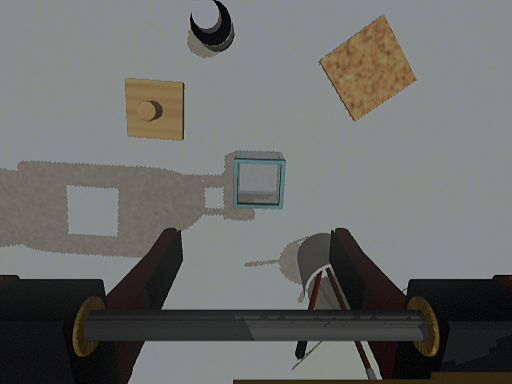

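{"method": "send_rows", "body": {"rows": [[20,-8,4,0.03],[30,0,0,0],[30,0,0,0],[20,0,0,0],[0,0,0,0],[0,0,0,0]]}}

```text
t: 2.33
ee_pos: [426.1, -262.4, 124.6]
orientation: [0.362, 1.533, -0.359]
ft_force: [0.6, -1.2, -0.2]
width: 87.5
```

```bash
python3 - <<'E'
from h import *
plan(422.5,-259,18,-25.2)
d=load('w2');H=hsv(d)
m=(H[...,1]>70)&(H[...,0]<26)&(H[...,2]>60)
for s in squares(d,m,4,500): print(s)
E
```

```text
t 2.33 pos [ 426.1 -262.4  124.6] down [ 0.008  0.    -1.   ] jawyaw -26.3 w 87.5 q6 -0.12 F [ 0.6 -1.2 -0.2]
total shift tool xyz [106.6   1.   -5.4] dist 107
turn total rad -0.020 (deg -1.1), q6 now -0.12
shift after the turn [106.6   1.1  -5.4]
(array([154.1, 108.5]), array([ 337.1, -137. ]), array([ 337.2, -137.2]), array([67.8, 68. ]), -27.8)
(array([368.2,  68. ]), array([ 588.3, -197.1]), array([ 588.5, -197.3]), array([83.6, 83.4]), 11.3)
```

{"method": "send_rows", "body": {"rows": [[15,0,-4,0],[0,0,0,0],[0,0,0,0]]}}

```text
t: 2.58
ee_pos: [424.6, -261.9, 112.9]
orientation: [0.364, 1.528, -0.363]
ft_force: [0.5, 0.2, -0.2]
width: 87.8
```

```bash
python3 - <<'E'
from h import *
plan(422.5,-259,18,-25.2)
E
```

```text
t 2.58 pos [ 424.6 -261.9  112.9] down [ 0.011 -0.002 -1.   ] jawyaw -26.6 w 87.8 q6 -0.12 F [ 0.5  0.2 -0.2]
total shift tool xyz [94.9  1.4 -4.2] dist 95
turn total rad -0.024 (deg -1.4), q6 now -0.12
shift after the turn [94.9  1.5 -4.2]
```

```bash
python3 - <<'E'
from h import *
for i in range(3):
    ctrl.get_image('top'); plan(422.5,-259,18,-25.2)
E
```

```text
t 2.63 pos [ 424.5 -261.8  112.9] down [ 0.011 -0.002 -1.   ] jawyaw -26.6 w 87.6 q6 -0.12 F [-0.5  0.2  0.4]
total shift tool xyz [94.9  1.4 -4.1] dist 95
turn total rad -0.024 (deg -1.4), q6 now -0.12
shift after the turn [94.9  1.5 -4. ]
t 2.68 pos [ 424.5 -261.9  113. ] down [ 0.011 -0.002 -1.   ] jawyaw -26.6 w 87.8 q6 -0.12 F [-0.3 -0.3 -0.9]
total shift tool xyz [94.9  1.4 -4.2] dist 95
turn total rad -0.024 (deg -1.4), q6 now -0.12
shift after the turn [94.9  1.5 -4.1]
t 2.73 pos [ 424.5 -261.9  112.9] down [ 0.012 -0.002 -1.   ] jawyaw -26.5 w 88.1 q6 -0.12 F [ 0.3 -0.3  0.2]
total shift tool xyz [94.8  1.4 -4.2] dist 95
turn total rad -0.024 (deg -1.3), q6 now -0.12
shift after the turn [94.8  1.5 -4.1]
```

{"method": "send_rows", "body": {"rows": [[30,1,-4,-0.02],[30,0,0,0],[20,0,0,0]]}}

```text
t: 2.98
ee_pos: [428.9, -263.5, 38.5]
orientation: [0.341, 1.514, -0.351]
ft_force: [-0.8, -0.1, -0.1]
width: 87.7
```

```bash
python3 - <<'E'
from h import *
for i in range(3):
    ctrl.get_image('top')
plan(422.5,-259,18,-25.2)
E
```

```text
t 3.13 pos [ 427.8 -262.9   38.5] down [ 0.023 -0.01  -1.   ] jawyaw -25.4 w 87.9 q6 -0.14 F [-0.8 -0.  -0.4]
total shift tool xyz [20.3  1.2 -6.9] dist 21
turn total rad -0.003 (deg -0.2), q6 now -0.14
shift after the turn [20.3  1.2 -6.9]
```

{"method": "send_rows", "body": {"rows": [[-30,0,-4,0],[-30,0,0,0],[-20,0,0,0]]}}

```text
t: 3.38
ee_pos: [420.6, -259.3, 119.9]
orientation: [0.346, 1.526, -0.348]
ft_force: [0.6, -0.2, 0.1]
width: 87.9
```

```bash
python3 - <<'E'
from h import *
for i in range(3):
    ctrl.get_image('top')
    plan(422.5,-259,18,-25.2)
E
```

```text
t 3.43 pos [ 422.5 -260.4  123.3] down [ 0.021 -0.008 -1.   ] jawyaw -25.4 w 88.2 q6 -0.14 F [ 1.4 -0.5  3.4]
total shift tool xyz [105.2   1.2  -3. ] dist 105
turn total rad -0.004 (deg -0.2), q6 now -0.14
shift after the turn [105.2   1.2  -3. ]
t 3.48 pos [ 422.6 -260.5  121.6] down [ 0.022 -0.009 -1.   ] jawyaw -25.4 w 88.0 q6 -0.14 F [-0.2 -0.3 -0.2]
total shift tool xyz [103.5   1.2  -3.2] dist 104
turn total rad -0.004 (deg -0.2), q6 now -0.14
shift after the turn [103.5   1.2  -3.2]
t 3.53 pos [ 421.8 -259.9  119.8] down [ 0.02  -0.008 -1.   ] jawyaw -25.4 w 87.9 q6 -0.14 F [-1.1  0.3 -0.2]
total shift tool xyz [101.8   1.   -1.9] dist 102
turn total rad -0.004 (deg -0.2), q6 now -0.14
shift after the turn [101.8   1.   -1.9]
```

{"method": "send_rows", "body": {"rows": [[-40,0,0,0]]}}

```text
t: 3.62
ee_pos: [417.2, -257.2, 153.3]
orientation: [0.348, 1.533, -0.347]
ft_force: [-0.5, 0.8, -0.3]
width: 87.8
```

```bash
cat >> h.py <<'E'
def st():
    o,p,R=pose(); print('t %.2f pos %s down %s jaw %.2f w %.1f F %s'%(o['t'],p.round(1),R[:2,0].round(4),yaw(R),o['width'],o['ft_force'].round(1)))
def settle(n=3):
    st()
    for i in range(n): ctrl.get_image('side')
    st()
E
python3 - <<'E'
from h import *
st()
for i in range(4): ctrl.get_image('side'); st()
E
```

```text
t 3.62 pos [ 417.2 -257.2  153.3] down [ 0.0097 -0.0012] jaw -25.41 w 87.8 F [-0.5  0.8 -0.3]
t 3.67 pos [ 422.  -260.3  163. ] down [ 0.0218 -0.009 ] jaw -25.41 w 87.8 F [ 2.5 -0.9  5.7]
t 3.72 pos [ 423.1 -261.   161.9] down [ 0.025  -0.0112] jaw -25.41 w 87.9 F [1.3 0.3 0.6]
t 3.77 pos [ 422.3 -260.5  160.3] down [ 0.0235 -0.0102] jaw -25.41 w 88.0 F [ 0.2  0.3 -0.5]
t 3.82 pos [ 421.3 -259.9  159. ] down [ 0.0213 -0.0088] jaw -25.41 w 87.8 F [-0.7 -0.2 -0.3]
```

{"method": "send_rows", "body": {"rows": [[0,0,0,0]]}}

```text
t: 3.9
ee_pos: [420.8, -259.5, 158.3]
orientation: [0.344, 1.521, -0.349]
ft_force: [-0.2, 0.5, -0.1]
width: 88.0
```

```bash
python3 - <<'E'
from h import *
settle(3)
E
```

```text
t 3.90 pos [ 420.8 -259.5  158.3] down [ 0.0204 -0.0081] jaw -25.41 w 88.0 F [-0.2  0.5 -0.1]
t 4.05 pos [ 420.7 -259.5  158. ] down [ 0.0198 -0.0078] jaw -25.41 w 88.1 F [ 0.8  0.5 -0.8]
```

{"method": "send_rows", "body": {"rows": [[-41,0,0,0],[0,0,0,0]]}}

```text
t: 4.22
ee_pos: [418.5, -258.3, 196.8]
orientation: [0.347, 1.529, -0.348]
ft_force: [0.9, -0.6, 0.8]
width: 87.7
```

```bash
python3 - <<'E'
from h import *
settle(4)
E
```

```text
t 4.22 pos [ 418.5 -258.3  196.8] down [ 0.0134 -0.0036] jaw -25.41 w 87.7 F [ 0.9 -0.6  0.8]
t 4.42 pos [ 415.4 -256.2  191.7] down [0.0067 0.0008] jaw -25.41 w 87.6 F [-0.2  0.  -0.8]
```

{"method": "send_rows", "body": {"rows": [[-41,0,0,0],[0,0,0,0]]}}

```text
t: 4.58
ee_pos: [413.7, -255.4, 230.5]
orientation: [0.352, 1.543, -0.344]
ft_force: [1.1, -2.2, 1.0]
width: 88.0
```

```bash
python3 - <<'E'
from h import *
settle(4)
plan(422.5,-259,18,-25.2)
E
```

```text
t 4.58 pos [ 413.7 -255.4  230.5] down [0.0008 0.0046] jaw -25.41 w 88.0 F [ 1.1 -2.2  1. ]
t 4.78 pos [ 410.5 -253.3  225.2] down [-0.0064  0.0093] jaw -25.41 w 87.7 F [-0.4  0.8 -0.9]
t 4.78 pos [ 410.5 -253.3  225.2] down [-0.006  0.009 -1.   ] jawyaw -25.4 w 87.7 q6 -0.14 F [-0.4  0.8 -0.9]
total shift tool xyz [207.1  -1.2  15.3] dist 208
turn total rad -0.004 (deg -0.2), q6 now -0.14
shift after the turn [207.1  -1.2  15.3]
```

{"method": "send_rows", "body": {"rows": [[25,0,0,0],[0,0,0,0]]}}

```text
t: 4.95
ee_pos: [410.0, -252.8, 198.7]
orientation: [0.354, 1.552, -0.342]
ft_force: [-1.8, 0.8, -0.8]
width: 87.8
```

```bash
python3 - <<'E'
from h import *
settle(4)
plan(422.5,-259,18,-25.2)
E
```

```text
t 4.95 pos [ 410.  -252.8  198.7] down [-0.0069  0.0097] jaw -25.40 w 87.8 F [-1.8  0.8 -0.8]
t 5.15 pos [ 412.8 -254.6  202.9] down [-0.0009  0.0057] jaw -25.41 w 87.3 F [ 0.8  1.1 -0.4]
t 5.15 pos [ 412.8 -254.6  202.9] down [-0.001  0.006 -1.   ] jawyaw -25.4 w 87.3 q6 -0.14 F [ 0.8  1.1 -0.4]
total shift tool xyz [184.9  -0.7  11.3] dist 185
turn total rad -0.004 (deg -0.2), q6 now -0.14
shift after the turn [184.9  -0.7  11.3]
```

{"method": "send_rows", "body": {"rows": [[40,0,8,0]]}}

```text
t: 5.23
ee_pos: [423.8, -260.4, 168.7]
orientation: [0.348, 1.533, -0.347]
ft_force: [1.5, -0.9, 1.0]
width: 88.0
```

```bash
python3 -c "
from h import *
settle(3)"
```

```text
t 5.23 pos [ 423.8 -260.4  168.7] down [ 0.0095 -0.0011] jaw -25.42 w 88.0 F [ 1.5 -0.9  1. ]
t 5.38 pos [ 418.8 -257.   161.5] down [-0.0051  0.0084] jaw -25.40 w 87.9 F [-0.2 -0.6 -0. ]
```

{"method": "send_rows", "body": {"rows": [[40,0,3,0]]}}

```text
t: 5.47
ee_pos: [425.6, -260.8, 127.5]
orientation: [0.35, 1.538, -0.345]
ft_force: [1.1, -1.2, -0.9]
width: 87.8
```

```bash
python3 -c "
from h import *
settle(3);plan(422.5,-259,18,-25.2)"
```

```text
t 5.47 pos [ 425.6 -260.8  127.5] down [0.0049 0.002 ] jaw -25.41 w 87.8 F [ 1.1 -1.2 -0.9]
t 5.62 pos [ 420.  -257.1  121.1] down [-0.009  0.011] jaw -25.40 w 87.8 F [-0.   0.3  0.4]
t 5.62 pos [ 420.  -257.1  121.1] down [-0.009  0.011 -1.   ] jawyaw -25.4 w 87.8 q6 -0.14 F [-0.   0.3  0.4]
total shift tool xyz [103.1  -1.3   4.4] dist 103
turn total rad -0.003 (deg -0.2), q6 now -0.14
shift after the turn [103.1  -1.3   4.4]
```

{"method": "send_rows", "body": {"rows": [[40,-1,2,0],[0,0,0,0]]}}

```text
t: 5.78
ee_pos: [422.3, -259.3, 83.5]
orientation: [0.355, 1.552, -0.342]
ft_force: [-2.0, 1.5, -1.0]
width: 88.1
```

```bash
python3 -c "
from h import *
settle(4);plan(422.5,-259,18,-25.2)"
```

```text
t 5.78 pos [ 422.3 -259.3   83.5] down [-0.0076  0.0101] jaw -25.39 w 88.1 F [-2.   1.5 -1. ]
t 5.98 pos [ 427.2 -262.4   91.4] down [0.0059 0.0013] jaw -25.40 w 87.4 F [-0.4  0.3  0.6]
t 5.98 pos [ 427.2 -262.4   91.4] down [ 0.006  0.001 -1.   ] jawyaw -25.4 w 87.4 q6 -0.14 F [-0.4  0.3  0.6]
total shift tool xyz [73.4  0.8 -6.1] dist 74
turn total rad -0.003 (deg -0.2), q6 now -0.14
shift after the turn [73.4  0.8 -6.1]
```

{"method": "send_rows", "body": {"rows": [[20,1,-6,0]]}}

```text
t: 6.07
ee_pos: [426.4, -261.6, 77.0]
orientation: [0.346, 1.526, -0.348]
ft_force: [1.0, 0.1, -0.1]
width: 87.6
```

```bash
python3 -c "
from h import *
settle(4);plan(422.5,-259,18,-25.2)"
```

```text
t 6.07 pos [ 426.4 -261.6   77. ] down [ 0.0156 -0.005 ] jaw -25.40 w 87.6 F [ 1.   0.1 -0.1]
t 6.27 pos [ 423.  -259.3   73.6] down [ 0.0081 -0.0001] jaw -25.39 w 87.8 F [ 1.1  0.3 -0.1]
t 6.27 pos [ 423.  -259.3   73.6] down [ 0.008 -0.    -1.   ] jawyaw -25.4 w 87.8 q6 -0.14 F [ 1.1  0.3 -0.1]
total shift tool xyz [55.6 -0.1 -1. ] dist 56
turn total rad -0.003 (deg -0.2), q6 now -0.14
shift after the turn [55.6 -0.1 -1. ]
```

{"method": "send_rows", "body": {"rows": [[35,0,0,0]]}}

```text
t: 6.35
ee_pos: [427.8, -262.3, 44.4]
orientation: [0.345, 1.523, -0.349]
ft_force: [1.4, -1.3, -0.1]
width: 87.5
```

```bash
python3 -c "
from h import *
settle(4);plan(422.5,-259,18,-25.2)"
```

```text
t 6.35 pos [ 427.8 -262.3   44.4] down [ 0.0184 -0.0067] jaw -25.39 w 87.5 F [ 1.4 -1.3 -0.1]
t 6.55 pos [ 423.3 -259.3   39.4] down [0.0075 0.0004] jaw -25.40 w 87.8 F [-0.1  0.5  0.5]
t 6.55 pos [ 423.3 -259.3   39.4] down [ 0.007  0.    -1.   ] jawyaw -25.4 w 87.8 q6 -0.14 F [-0.1  0.5  0.5]
total shift tool xyz [21.4 -0.1 -1. ] dist 21
turn total rad -0.003 (deg -0.2), q6 now -0.14
shift after the turn [21.4 -0.1 -1. ]
```

{"method": "send_rows", "body": {"rows": [[20,0,-1,0]]}}

```text
t: 6.63
ee_pos: [425.2, -260.6, 23.0]
orientation: [0.347, 1.529, -0.347]
ft_force: [1.0, -0.8, 0.3]
width: 87.7
```

```bash
python3 -c "
from h import *
settle(4);plan(422.5,-259,18,-25.2)"
```

```text
t 6.63 pos [ 425.2 -260.6   23. ] down [ 0.0129 -0.0031] jaw -25.40 w 87.7 F [ 1.  -0.8  0.3]
t 6.83 pos [ 422.8 -259.1   20.6] down [0.0078 0.0001] jaw -25.40 w 87.6 F [0.2 0.7 1.2]
t 6.83 pos [ 422.8 -259.1   20.6] down [ 0.008  0.    -1.   ] jawyaw -25.4 w 87.6 q6 -0.14 F [0.2 0.7 1.2]
total shift tool xyz [ 2.6 -0.1 -0.3] dist 3
turn total rad -0.003 (deg -0.2), q6 now -0.14
shift after the turn [ 2.6 -0.1 -0.3]
```

{"method": "send_rows", "body": {"rows": [[0,0,0,0],[0,0,0,0]], "fingers": 0}}

```text
t: 7.0
ee_pos: [423.8, -259.7, 22.8]
orientation: [0.348, 1.533, -0.346]
ft_force: [0.2, -0.1, -0.1]
width: 77.8
```

```bash
python3 -c "
from h import *
settle(4);settle(4)"
```

```text
t 7.00 pos [ 423.8 -259.7   22.8] down [ 0.0098 -0.0011] jaw -25.39 w 77.8 F [ 0.2 -0.1 -0.1]
t 7.20 pos [ 423.5 -259.5   22.2] down [ 0.0093 -0.0009] jaw -25.40 w 61.9 F [ 0.2  0.4 -0.5]
t 7.20 pos [ 423.5 -259.5   22.2] down [ 0.0093 -0.0009] jaw -25.40 w 61.9 F [ 0.2  0.4 -0.5]
t 7.40 pos [ 423.1 -259.2   22. ] down [ 0.0082 -0.0001] jaw -25.40 w 55.9 F [-0.6  0.8  6.9]
```

{"method": "send_rows", "body": {"rows": [[-15,0,0,0],[-30,0,0,0],[-35,0,0,0]]}}

```text
t: 7.65
ee_pos: [417.8, -256.3, 97.6]
orientation: [0.353, 1.549, -0.343]
ft_force: [-0.3, -0.1, -2.2]
width: 55.8
```

```bash
python3 -c "
from h import *
settle(4);plan(609,-26,120,-20.5)"
```

```text
t 7.65 pos [ 417.8 -256.3   97.6] down [-0.0043  0.008 ] jaw -25.40 w 55.8 F [-0.3 -0.1 -2.2]
t 7.85 pos [ 419.7 -257.5   98.7] down [0.0013 0.0044] jaw -25.40 w 56.2 F [ 0.  -0.4 -1.8]
t 7.85 pos [ 419.7 -257.5   98.7] down [ 0.001  0.004 -1.   ] jawyaw -25.4 w 56.2 q6 -0.14 F [ 0.  -0.4 -1.8]
total shift tool xyz [-20.  290.4  71.7] dist 300
turn total rad -0.085 (deg -4.9), q6 now -0.14
shift after the turn [-20.  283.2  96.2]
```

{"method": "send_rows", "body": {"rows": [[-10,15,5,0],[-10,24,8,0],[0,24,8,0],[0,24,8,0],[0,24,8,0],[0,24,8,0],[0,24,8,0],[0,15,5,0]]}}

```text
t: 8.52
ee_pos: [541.4, -118.7, 105.2]
orientation: [0.361, 1.565, -0.348]
ft_force: [-0.2, 0.4, -2.2]
width: 56.0
```

```bash
python3 -c "
from h import *
settle(4);plan(609,-26,120,-20.5)
d=grab('wrist','w3');H=hsv(d)
m=(H[...,1]>70)&(H[...,0]<26)&(H[...,2]>60)
for s in squares(d,m,4,500): print(s)
"
```

```text
t 8.52 pos [ 541.4 -118.7  105.2] down [-0.0207  0.0129] jaw -25.79 w 56.0 F [-0.2  0.4 -2.2]
t 8.72 pos [ 539.7 -120.2  105.6] down [-0.0216  0.0126] jaw -25.78 w 55.9 F [-0.3  0.5 -1.1]
t 8.72 pos [ 539.7 -120.2  105.6] down [-0.022  0.013 -1.   ] jawyaw -25.8 w 55.9 q6 0.20 F [-0.3  0.5 -1.1]
total shift tool xyz [-14.7 115.   21. ] dist 118
turn total rad -0.092 (deg -5.3), q6 now 0.20
shift after the turn [-14.7 112.6  31.5]
(array([ 77.9, 270.3]), array([ 343. , -114.7]), array([ 341.1, -115.1]), array([38.5, 76.8]), -9.4)
(array([353.3, 232. ]), array([ 603.3, -193.3]), array([ 604.1, -193.7]), array([54.2, 84.7]), 11.3)
(array([286.6,  54.5]), array([609.8, -26.6]), array([609.1, -27.3]), array([83.3, 83.3]), -20.4)
(array([32.8, 40.5]), array([432.3,  73.5]), array([432. ,  71.4]), array([68.9, 49.3]), -40.3)
```

View pics/w3.png

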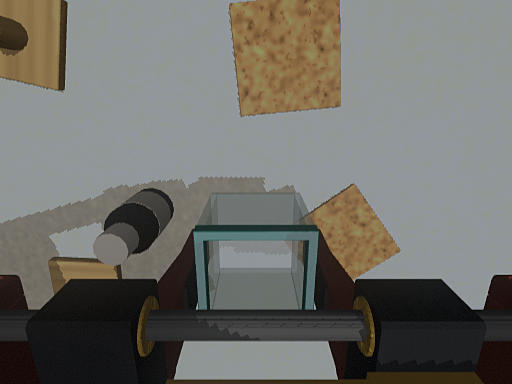

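{"method": "send_rows", "body": {"rows": [[0,15,4,-0.09],[0,25,7,0],[0,25,7,0],[0,22,7,0],[0,15,4,0]]}}

```text
t: 9.18
ee_pos: [598.3, -41.5, 102.6]
orientation: [0.296, 1.583, -0.285]
ft_force: [0.2, 0.4, -1.5]
width: 55.7
```

```bash
python3 -c "
from h import *
settle(4);plan(609.3,-26.8,26,-20.5)
"
```

```text
t 9.18 pos [598.3 -41.5 102.6] down [-0.0296  0.0129] jaw -21.10 w 55.7 F [ 0.2  0.4 -1.5]
t 9.38 pos [597.1 -42.2 102.5] down [-0.0306  0.0126] jaw -21.03 w 55.5 F [-1.   0.9 -2.5]
t 9.38 pos [597.1 -42.2 102.5] down [-0.031  0.013 -0.999] jawyaw -21.0 w 55.5 q6 0.26 F [-1.   0.9 -2.5]
total shift tool xyz [76.3 18.7  8.4] dist 79
turn total rad -0.009 (deg -0.5), q6 now 0.26
shift after the turn [76.3 18.6  8.5]
```

{"method": "send_rows", "body": {"rows": [[0,18,8,-0.01]]}}

```text
t: 9.47
ee_pos: [607.9, -30.8, 101.7]
orientation: [0.288, 1.588, -0.279]
ft_force: [0.6, -0.7, -2.7]
width: 56.2
```

```bash
python3 -c "
from h import *
settle(5)
"
```

```text
t 9.47 pos [607.9 -30.8 101.7] down [-0.0345  0.012 ] jaw -20.59 w 56.2 F [ 0.6 -0.7 -2.7]
t 9.72 pos [610.  -29.3 102.1] down [-0.0317  0.0124] jaw -20.51 w 55.8 F [ 0.7  0.7 -2.3]
```

{"method": "send_rows", "body": {"rows": [[30,0,0,0],[0,0,0,0]]}}

```text
t: 9.88
ee_pos: [608.2, -30.7, 72.5]
orientation: [0.288, 1.585, -0.278]
ft_force: [-0.9, 0.9, -3.0]
width: 55.9
```

```bash
python3 -c "
from h import *
settle(5);plan(609.3,-26.8,26,-20.5)
"
```

```text
t 9.88 pos [608.2 -30.7  72.5] down [-0.0307  0.012 ] jaw -20.59 w 55.9 F [-0.9  0.9 -3. ]
t 10.13 pos [613.3 -30.4  78. ] down [-0.0206  0.0114] jaw -20.56 w 56.3 F [ 0.6 -0.1 -2.5]
t 10.13 pos [613.3 -30.4  78. ] down [-0.021  0.011 -1.   ] jawyaw -20.6 w 56.3 q6 0.28 F [ 0.6 -0.1 -2.5]
total shift tool xyz [52.1  1.8 -3.8] dist 52
turn total rad -0.001 (deg -0.1), q6 now 0.28
shift after the turn [52.1  1.8 -3.8]
```

{"method": "send_rows", "body": {"rows": [[30,0,-2,0],[0,0,0,0]]}}

```text
t: 10.3
ee_pos: [612.8, -29.7, 50.6]
orientation: [0.289, 1.57, -0.276]
ft_force: [-1.7, -0.4, -3.2]
width: 56.0
```

```bash
python3 -c "
from h import *
settle(5);plan(609.3,-26.8,26,-20.5)
"
```

```text
t 10.30 pos [612.8 -29.7  50.6] down [-0.0156  0.0111] jaw -20.57 w 56.0 F [-1.7 -0.4 -3.2]
t 10.55 pos [617.1 -30.   55.2] down [-0.0071  0.0105] jaw -20.57 w 55.9 F [-0.2  1.6 -1.6]
t 10.55 pos [617.1 -30.   55.2] down [-0.007  0.01  -1.   ] jawyaw -20.6 w 55.9 q6 0.28 F [-0.2  1.6 -1.6]
total shift tool xyz [29.3  0.  -8.1] dist 30
turn total rad -0.001 (deg -0.1), q6 now 0.28
shift after the turn [29.3  0.1 -8.1]
```

{"method": "send_rows", "body": {"rows": [[-25,2,0,0]]}}

```text
t: 10.63
ee_pos: [615.0, -28.4, 77.5]
orientation: [0.289, 1.568, -0.276]
ft_force: [0.1, 1.0, -1.7]
width: 56.1
```

```bash
python3 -c "
from h import *
settle(5)
"
```

```text
t 10.63 pos [615.  -28.4  77.5] down [-0.014   0.0108] jaw -20.58 w 56.1 F [ 0.1  1.  -1.7]
t 10.88 pos [618.1 -28.4  80.5] down [-0.0063  0.0104] jaw -20.57 w 56.0 F [-0.7 -0.6 -2.1]
```

{"method": "send_rows", "body": {"rows": [[30,0,-4,0],[0,0,0,0]]}}

```text
t: 11.05
ee_pos: [614.0, -26.8, 49.9]
orientation: [0.289, 1.56, -0.275]
ft_force: [-2.3, 0.2, -2.7]
width: 55.6
```

```bash
python3 -c "
from h import *
settle(5);plan(609.3,-26.8,26,-20.5)
"
```

```text
t 11.05 pos [614.  -26.8  49.9] down [-0.0055  0.0103] jaw -20.57 w 55.6 F [-2.3  0.2 -2.7]
t 11.30 pos [619.4 -27.3  55.5] down [0.0046 0.0096] jaw -20.58 w 55.8 F [ 0.7 -0.2 -1.4]
t 11.30 pos [619.4 -27.3  55.5] down [ 0.005  0.01  -1.   ] jawyaw -20.6 w 55.8 q6 0.28 F [ 0.7 -0.2 -1.4]
total shift tool xyz [29.4 -3.4 -9.6] dist 31
turn total rad -0.001 (deg -0.1), q6 now 0.28
shift after the turn [29.4 -3.3 -9.6]
```

{"method": "send_rows", "body": {"rows": [[15,-3,-9,0]]}}

```text
t: 11.38
ee_pos: [614.4, -27.1, 43.8]
orientation: [0.29, 1.541, -0.273]
ft_force: [0.1, -1.1, -1.6]
width: 56.0
```

```bash
python3 -c "
from h import *
settle(6);plan(609.3,-26.8,26,-20.5)
"
```

```text
t 11.38 pos [614.4 -27.1  43.8] down [0.0129 0.009 ] jaw -20.58 w 56.0 F [ 0.1 -1.1 -1.6]
t 11.68 pos [610.9 -26.9  41.3] down [0.0062 0.0095] jaw -20.58 w 56.3 F [ 0.  -0.2 -2. ]
t 11.68 pos [610.9 -26.9  41.3] down [ 0.006  0.009 -1.   ] jawyaw -20.6 w 56.3 q6 0.28 F [ 0.  -0.2 -2. ]
total shift tool xyz [15.3 -0.7 -1.6] dist 15
turn total rad -0.001 (deg -0.1), q6 now 0.28
shift after the turn [15.3 -0.7 -1.6]
```

{"method": "send_rows", "body": {"rows": [[10,-1,-2,0]]}}

```text
t: 11.77
ee_pos: [611.2, -27.2, 33.3]
orientation: [0.29, 1.543, -0.273]
ft_force: [0.7, 0.3, -1.3]
width: 55.6
```

```bash
python3 -c "
from h import *
settle(6)
"
```

```text
t 11.77 pos [611.2 -27.2  33.3] down [0.011  0.0092] jaw -20.58 w 55.6 F [ 0.7  0.3 -1.3]
t 12.07 pos [608.9 -27.   31.3] down [0.0062 0.0095] jaw -20.58 w 56.0 F [ 0.8  0.5 -2.4]
```

{"method": "send_rows", "body": {"rows": [[4,0,0,0]]}}

```text
t: 12.15
ee_pos: [609.6, -27.0, 27.9]
orientation: [0.29, 1.547, -0.273]
ft_force: [0.6, -0.6, -2.0]
width: 56.0
```

```bash
python3 -c "
from h import *
settle(6);plan(609.3,-26.8,26,-20.5)
"
```

```text
t 12.15 pos [609.6 -27.   27.9] down [0.0076 0.0094] jaw -20.58 w 56.0 F [ 0.6 -0.6 -2. ]
t 12.45 pos [608.9 -27.   27.2] down [0.0061 0.0095] jaw -20.58 w 56.4 F [-0.2 -0.2 -2.8]
t 12.45 pos [608.9 -27.   27.2] down [ 0.006  0.01  -1.   ] jawyaw -20.6 w 56.4 q6 0.28 F [-0.2 -0.2 -2.8]
total shift tool xyz [1.3 0.3 0.3] dist 1
turn total rad -0.001 (deg -0.1), q6 now 0.28
shift after the turn [1.3 0.3 0.4]
```

{"method": "send_rows", "body": {"rows": [[1.5,0,0,0]]}}

```text
t: 12.53
ee_pos: [609.2, -26.9, 26.1]
orientation: [0.29, 1.547, -0.273]
ft_force: [-2.4, 6.8, 12.1]
width: 56.1
```

```bash
python3 -c "
from h import *
settle(5)
"
```

```text
t 12.53 pos [609.2 -26.9  26.1] down [0.0067 0.0095] jaw -20.58 w 56.1 F [-2.4  6.8 12.1]
t 12.78 pos [609.1 -26.9  26.1] down [0.0067 0.0095] jaw -20.58 w 56.2 F [-0.9  0.6  2.3]
```

Contact felt on the mat. Release and rise.

{"method": "send_rows", "body": {"rows": [[0,0,0,0]], "fingers": 1}}

```text
t: 12.87
ee_pos: [609.3, -26.9, 26.2]
orientation: [0.29, 1.547, -0.273]
ft_force: [-0.1, -0.6, -0.6]
width: 59.9
```

```bash
python3 -c "
from h import *
settle(8)
"
```

```text
t 12.87 pos [609.3 -26.9  26.2] down [0.007  0.0095] jaw -20.58 w 59.9 F [-0.1 -0.6 -0.6]
t 13.27 pos [609.1 -26.9  26. ] down [0.0066 0.0095] jaw -20.58 w 87.2 F [ 0.2 -0.8 -0.1]
```

{"method": "send_rows", "body": {"rows": [[-25,0,0,0]]}}

```text
t: 13.35
ee_pos: [605.8, -27.0, 47.4]
orientation: [0.29, 1.555, -0.274]
ft_force: [-0.2, -0.2, 0.2]
width: 87.7
```

```bash
python3 -c "
from h import *
settle(4)
"
```

```text
t 13.35 pos [605.8 -27.   47.4] down [-0.0008  0.01  ] jaw -20.58 w 87.7 F [-0.2 -0.2  0.2]
t 13.55 pos [609.5 -27.2  51.4] down [0.0082 0.0094] jaw -20.58 w 88.3 F [-0.6 -1.1  0.2]
```

{"method": "send_rows", "body": {"rows": [[-38,0,0,0]]}}

```text
t: 13.63
ee_pos: [604.0, -27.2, 82.7]
orientation: [0.289, 1.559, -0.275]
ft_force: [-0.7, 0.4, -0.2]
width: 88.2
```

```bash
python3 -c "
from h import *
settle(4)
"
```

```text
t 13.63 pos [604.  -27.2  82.7] down [-0.0045  0.0102] jaw -20.58 w 88.2 F [-0.7  0.4 -0.2]
t 13.83 pos [609.5 -27.6  89.6] down [0.0094 0.0093] jaw -20.58 w 87.7 F [-0.7  0.  -0.8]
```

{"method": "send_rows", "body": {"rows": [[-38,0,0,0]]}}

```text
t: 13.92
ee_pos: [603.8, -27.6, 120.5]
orientation: [0.289, 1.558, -0.275]
ft_force: [-1.7, 0.5, -0.3]
width: 87.7
```

```bash
python3 -c "
from h import *
settle(4)
"
```

```text
t 13.92 pos [603.8 -27.6 120.5] down [-0.0041  0.0102] jaw -20.58 w 87.7 F [-1.7  0.5 -0.3]
t 14.12 pos [609.2 -28.  127.2] down [0.0098 0.0093] jaw -20.58 w 87.6 F [-0.7  0.5 -0.3]
```

{"method": "send_rows", "body": {"rows": [[-40,0,0,0]]}}

```text
t: 14.2
ee_pos: [603.1, -27.9, 159.3]
orientation: [0.289, 1.559, -0.275]
ft_force: [-0.9, -0.1, -0.2]
width: 87.6
```

```bash
python3 -c "
from h import *
settle(4); d=grab('wrist','w4'); H=hsv(d)
m=(H[...,1]>50)&(H[...,0]>75)&(H[...,0]<105)
for s in squares(d,m,64): print('glass',s)
m=(H[...,1]>70)&(H[...,0]<26)&(H[...,2]>60)
for s in squares(d,m,4,500): print(s)
"
```

```text
t 14.20 pos [603.1 -27.9 159.3] down [-0.0052  0.0103] jaw -20.58 w 87.6 F [-0.9 -0.1 -0.2]
t 14.40 pos [608.6 -28.3 166.6] down [0.0096 0.0093] jaw -20.58 w 87.7 F [-0.8 -0.5 -0.3]
glass (array([254.5, 192. ]), array([609.2, -26.8]), array([609.1, -26.4]), array([56.3, 56.3]), -20.7)
(array([286.2, 293. ]), array([ 588.3, -191.3]), array([ 593.6, -179.9]), array([83.6, 76.1]), 11.4)
(array([256.6, 158.5]), array([610.5, -25.5]), array([618.2,  -9.6]), array([82.6, 83.3]), -20.3)
(array([ 55.3, 144.3]), array([424.3,  80.2]), array([423.6,  80.6]), array([69.7, 70.7]), -38.6)
```

View pics/w4.png

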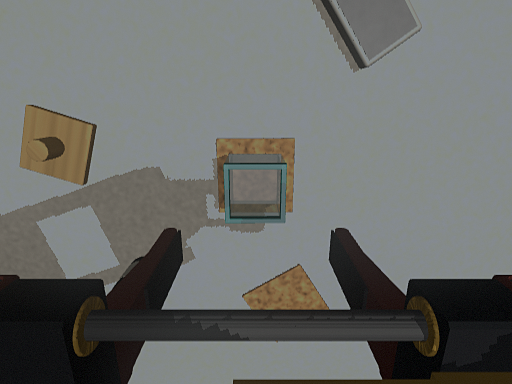

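```bash
python3 - <<'E'
from h import *
d=load('top0'); H=hsv(d); m=np.zeros(H.shape[:2],np.uint8); m[205:228,266:290]=(H[205:228,266:290,2]>125)
cs=cv2.findContours(m,cv2.RETR_EXTERNAL,cv2.CHAIN_APPROX_NONE)[0]
print(H[208:224,270:286,2])
plan(442,-92,190)
E
```

```text
[[115 116 115 116 117 115 112 112 113 114 116 116 116 116 115 115]
 [116 116 117 116 113 104  92  85  86  93 104 113 117 116 115 115]
 [116 117 113 107  90  70  52  48  52  56  74  97 113 117 116 116]
 [115 110  98  76  51  42  53  70  78  66  53  66  96 113 117 115]
 [114 101  71  40  39  68  92 105 109  99  80  58  70  99 115 116]
 [110  87  48  26  61  97 114 116 117 115 106  79  55  83 111 118]
 [102  69  30  36  79 110 118 117 117 118 116  95  59  73 105 115]
 [ 98  51  17  38  83 115 119 117 115 117 117 100  65  64  99 116]
 [ 98  53  12  37  83 113 119 117 116 118 116  98  61  64  99 115]
 [100  62  23  29  72 105 116 118 119 117 109  84  48  71 104 114]
 [100  68  35  19  47  79 101 112 114 106  85  56  45  81 108 115]
 [102  79  50  23  20  43  67  84  86  75  50  37  67  99 113 114]
 [102  86  65  41  21  15  28  36  40  32  34  58  87 111 114 113]
 [103  90  80  66  53  38  30  27  34  43  59  80  97 112 114 112]
 [102  91  88  84  74  67  65  64  67  73  79  90 100 111 111 113]
 [103  92  89  90  87  84  84  84  85  86  88  94 104 113 113 113]]
t 14.45 pos [607.9 -28.3 165.8] down [ 0.008  0.009 -1.   ] jawyaw -20.6 w 87.9 q6 0.28 F [-0.3 -0.3 -0.5]
total shift tool xyz [ -26.1 -117.7 -132.8] dist 179
```

{"method": "send_rows", "body": {"rows": [[-8,-10,-11,0],[-8,-17,-19,0],[-8,-17,-19,0],[0,-17,-19,0],[0,-17,-19,0],[0,-17,-19,0],[0,-12,-15,0],[0,-6,-7,0]]}}

```text
t: 15.12
ee_pos: [434.0, -88.7, 174.9]
orientation: [0.288, 1.57, -0.272]
ft_force: [-0.3, -0.4, 0.8]
width: 87.6
```

```bash
python3 - <<'E'
from h import *
print(ray(load('top0'),[277.9,215.2],84))
settle(4)
grab('wrist','w5')
E
```

```text
[[440.70233857 -91.54251374  84.        ]]
t 15.12 pos [434.  -88.7 174.9] down [-0.0154  0.0135] jaw -20.41 w 87.6 F [-0.3 -0.4  0.8]
t 15.32 pos [438.4 -88.7 176.4] down [-0.0106  0.0126] jaw -20.39 w 87.6 F [0.9 0.3 0.7]
```

View pics/w5.png

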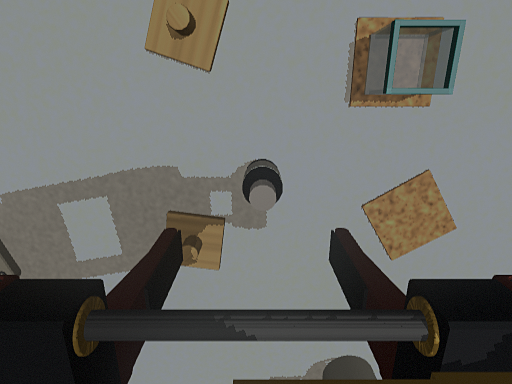

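```bash
python3 - <<'E'
from h import *
d=load('w5'); im=cv2.cvtColor(d['img'],cv2.COLOR_RGB2BGR); g=cv2.GaussianBlur(cv2.cvtColor(im,cv2.COLOR_BGR2GRAY),(0,0),.8)
c=cv2.resize(g[150:220,225:305],None,fx=7,fy=7,interpolation=cv2.INTER_CUBIC)
h=cv2.HoughCircles(c,cv2.HOUGH_GRADIENT,1,30,param1=60,param2=25,minRadius=60,maxRadius=160)
print(h)
o=cv2.cvtColor(c,cv2.COLOR_GRAY2BGR)
if h is not None:
    for x,y,r in h[0][:4]:
        cv2.circle(o,(int(x),int(y)),int(r),(0,0,255),1); px=[225+(x+.5)/7-.5,150+(y+.5)/7-.5]; print(px,r/7,ray(d,px,84).round(1))
cv2.imwrite('pics/w5c.png',o)
P=pts(d); print(P[185:205:3,255:272:4,2].round())
E
```

```text
[[[258.5 263.5 137.9]]]
[np.float32(261.5), np.float32(187.2143)] 19.699999 [[445.7 -80.6  84. ]]
[[76. 82. 82. 81. 73.]
 [82. 83. 82. 83. 83.]
 [83. 83. 84. 82. 83.]
 [83. 83. 84. 83. 83.]
 [83. 84. 82. 83. 83.]
 [83. 83. 82. 84. 83.]
 [84. 83. 83. 83. 83.]]
```

View pics/w5c.png

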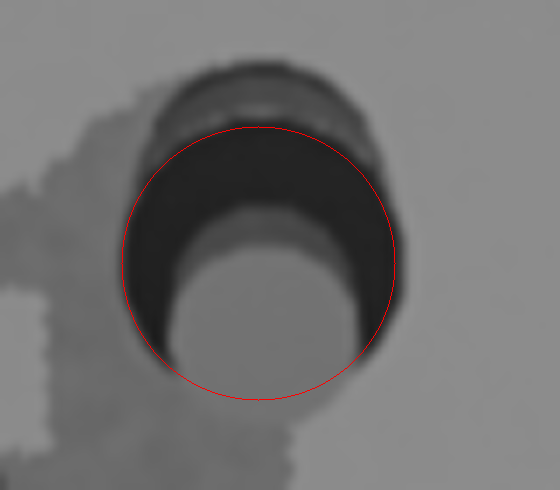

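```bash
python3 - <<'E'
from h import *
d=load('w5'); P=pts(d); print(ray(d,[262.8,198.3],84))
s=P[170:225,235:295].reshape(-1,3); s=s[(s[:,2]>79)&(s[:,2]<90)]; print(len(s),((s.max(0)+s.min(0))/2).round(1),(s.max(0)-s.min(0)).round(1))
plan(441,-91.5,21)
E
```

```text
[[443.28283806 -90.56618263  84.        ]]
590 [442.9 -90.6  82. ] [24.3 24.6  5.8]
t 15.37 pos [438.9 -88.7 176.5] down [-0.01   0.012 -1.   ] jawyaw -20.4 w 87.7 q6 0.11 F [ 0.4 -0.3 -0.6]
total shift tool xyz [155.5  -3.2   5.1] dist 156
```

{"method": "send_rows", "body": {"rows": [[40,0,3,0],[0,0,0,0]]}}

```text
t: 15.53
ee_pos: [445.0, -89.1, 135.4]
orientation: [0.287, 1.562, -0.27]
ft_force: [-1.7, 0.8, -0.8]
width: 87.5
```

```bash
python3 -c "
from h import *
settle(5);plan(442.8,-90.7,21)
"
```

```text
t 15.53 pos [445.  -89.1 135.4] down [-0.0074  0.012 ] jaw -20.31 w 87.5 F [-1.7  0.8 -0.8]
t 15.78 pos [448.6 -90.2 142.9] down [0.0052 0.0089] jaw -20.32 w 87.9 F [ 0.5 -0.  -0.5]
t 15.78 pos [448.6 -90.2 142.9] down [ 0.005  0.009 -1.   ] jawyaw -20.3 w 87.9 q6 0.11 F [ 0.5 -0.  -0.5]
total shift tool xyz [121.8  -3.8  -5.5] dist 122
```

{"method": "send_rows", "body": {"rows": [[30,0,0,0]]}}

```text
t: 15.87
ee_pos: [453.3, -90.8, 117.9]
orientation: [0.285, 1.538, -0.27]
ft_force: [1.3, -0.4, 0.1]
width: 87.6
```

```bash
python3 -c "
from h import *
settle(5);plan(442.8,-90.7,21)
"
```

```text
t 15.87 pos [453.3 -90.8 117.9] down [0.0164 0.0064] jaw -20.30 w 87.6 F [ 1.3 -0.4  0.1]
t 16.12 pos [449.2 -90.  114.3] down [0.0065 0.0087] jaw -20.32 w 87.9 F [0.2 0.  0.1]
t 16.12 pos [449.2 -90.  114.3] down [ 0.007  0.009 -1.   ] jawyaw -20.3 w 87.9 q6 0.11 F [0.2 0.  0.1]
total shift tool xyz [93.2 -3.9 -6.1] dist 93
```

{"method": "send_rows", "body": {"rows": [[20,-4,-6,0]]}}

```text
t: 16.2
ee_pos: [446.5, -92.3, 97.9]
orientation: [0.285, 1.539, -0.27]
ft_force: [1.7, -0.4, -0.1]
width: 87.9
```

```bash
python3 -c "
from h import *
settle(5);plan(442.8,-90.7,21)
"
```

```text
t 16.20 pos [446.5 -92.3  97.9] down [0.0152 0.0067] jaw -20.30 w 87.9 F [ 1.7 -0.4 -0.1]
t 16.45 pos [443.  -91.6  95.3] down [0.0076 0.0084] jaw -20.32 w 87.7 F [ 0.7  0.3 -0.3]
t 16.45 pos [443.  -91.6  95.3] down [ 0.008  0.008 -1.   ] jawyaw -20.3 w 87.7 q6 0.10 F [ 0.7  0.3 -0.3]
total shift tool xyz [74.3  0.  -0.8] dist 74
```

{"method": "send_rows", "body": {"rows": [[38,0,0,0]]}}

```text
t: 16.53
ee_pos: [448.8, -92.6, 62.4]
orientation: [0.285, 1.534, -0.271]
ft_force: [1.8, -0.1, 0.4]
width: 87.7
```

```bash
python3 -c "
from h import *
settle(5);plan(442.8,-90.7,21)
"
```

```text
t 16.53 pos [448.8 -92.6  62.4] down [0.0199 0.0055] jaw -20.33 w 87.7 F [ 1.8 -0.1  0.4]
t 16.78 pos [443.7 -91.4  58.3] down [0.0079 0.0084] jaw -20.32 w 87.5 F [ 0.5 -0.1 -0.4]
t 16.78 pos [443.7 -91.4  58.3] down [ 0.008  0.008 -1.   ] jawyaw -20.3 w 87.5 q6 0.10 F [ 0.5 -0.1 -0.4]
total shift tool xyz [37.3 -0.1 -1.2] dist 37
```

{"method": "send_rows", "body": {"rows": [[33,0,0,0]]}}

```text
t: 16.87
ee_pos: [448.7, -92.2, 30.2]
orientation: [0.285, 1.536, -0.27]
ft_force: [1.2, -0.6, -0.8]
width: 88.1
```

```bash
python3 -c "
from h import *
settle(5);plan(442.8,-90.7,21)
"
```

```text
t 16.87 pos [448.7 -92.2  30.2] down [0.0185 0.0059] jaw -20.32 w 88.1 F [ 1.2 -0.6 -0.8]
t 17.12 pos [444.6 -91.2  26.9] down [0.0092 0.0081] jaw -20.32 w 87.6 F [-0.1 -0.1  0.1]
t 17.12 pos [444.6 -91.2  26.9] down [ 0.009  0.008 -1.   ] jawyaw -20.3 w 87.6 q6 0.10 F [-0.1 -0.1  0.1]
total shift tool xyz [ 5.9 -0.2 -1.9] dist 6
```

{"method": "send_rows", "body": {"rows": [[7,0,-2,0]]}}

```text
t: 17.2
ee_pos: [444.6, -90.9, 22.1]
orientation: [0.285, 1.541, -0.27]
ft_force: [0.0, 0.0, -1.0]
width: 87.3
```

```bash
python3 -c "
from h import *
settle(4)
"
```

```text
t 17.20 pos [444.6 -90.9  22.1] down [0.0135 0.0071] jaw -20.33 w 87.3 F [ 0.  0. -1.]
t 17.40 pos [443.  -90.5  20.5] down [0.0101 0.0079] jaw -20.32 w 87.6 F [ 1.2 -0.1 -0.1]
```

{"method": "send_rows", "body": {"rows": [[0,0,0,0]], "fingers": 0}}

```text
t: 17.48
ee_pos: [443.1, -90.5, 21.0]
orientation: [0.285, 1.544, -0.27]
ft_force: [0.5, 0.3, 0.2]
width: 84.5
```

```bash
python3 -c "
from h import *
settle(8); settle(6)
"
```

```text
t 17.48 pos [443.1 -90.5  21. ] down [0.0106 0.0078] jaw -20.32 w 84.5 F [0.5 0.3 0.2]
t 17.88 pos [442.9 -90.5  20.5] down [0.01   0.0079] jaw -20.32 w 52.4 F [ 0.6 -0.5  0.4]
t 17.88 pos [442.9 -90.5  20.5] down [0.01   0.0079] jaw -20.32 w 52.4 F [ 0.6 -0.5  0.4]
t 18.18 pos [442.9 -90.5  20.5] down [0.0099 0.0079] jaw -20.32 w 39.3 F [-1.1 -0.  -0.6]
```

{"method": "send_rows", "body": {"rows": [[-15,0,0,0],[-35,0,0,0],[-35,0,0,0]]}}

```text
t: 18.43
ee_pos: [437.2, -90.0, 101.7]
orientation: [0.287, 1.559, -0.27]
ft_force: [-0.3, -0.3, -0.7]
width: 39.4
```

```bash
python3 -c "
from h import *
settle(4);plan(599.5,225,130)
"
```

```text
t 18.43 pos [437.2 -90.  101.7] down [-0.0044  0.0113] jaw -20.32 w 39.4 F [-0.3 -0.3 -0.7]
t 18.63 pos [439.  -90.5 102.3] down [0.0016 0.0099] jaw -20.32 w 39.1 F [-0.6  0.2 -1.3]
t 18.63 pos [439.  -90.5 102.3] down [ 0.002  0.01  -1.   ] jawyaw -20.3 w 39.1 q6 0.11 F [-0.6  0.2 -1.3]
total shift tool xyz [-24.4 351.8  40.9] dist 355
```

{"method": "send_rows", "body": {"rows": [[-20,15,2,0],[-12,30,3,0],[0,35,4,0],[0,35,4,0],[0,35,4,0],[0,35,4,0],[0,30,3,0],[0,20,2,0],[0,10,1,0]]}}

```text
t: 19.38
ee_pos: [544.3, 137.7, 120.8]
orientation: [0.289, 1.576, -0.28]
ft_force: [0.2, -0.7, -1.4]
width: 39.3
```

```bash
python3 -c "
from h import *
settle(4);plan(599.5,225,130)
d=grab('wrist','w6');H=hsv(d)
m=(H[...,1]>70)&(H[...,0]<26)&(H[...,2]>60)
for s in squares(d,m,4,500): print(s)
"
```

```text
t 19.38 pos [544.3 137.7 120.8] down [-0.0229  0.0095] jaw -20.70 w 39.3 F [ 0.2 -0.7 -1.4]
t 19.58 pos [542.9 134.7 121.5] down [-0.0237  0.0088] jaw -20.79 w 39.6 F [ 0.3  0.2 -1.1]
t 19.58 pos [542.9 134.7 121.5] down [-0.024  0.009 -1.   ] jawyaw -20.8 w 39.6 q6 0.57 F [ 0.3  0.2 -1.1]
total shift tool xyz [ -9.  104.5  20.6] dist 107
(array([335.3, 378.9]), array([489.6, -96.7]), array([ 541.6, -116.2]), array([ 15.5, 374.7]), -19.1)
(array([372.6, 272.5]), array([622.1,   8.6]), array([622.1,   8.6]), array([13.2, 83.6]), -19.9)
(array([164.1, 258.5]), array([424.4,  91.7]), array([423.6,  97.7]), array([54.6, 53.3]), -38.6)
(array([284.7,  68.4]), array([600.4, 224.9]), array([600.5, 224.9]), array([83.2, 83.2]), -3.4)
```

View pics/w6.png

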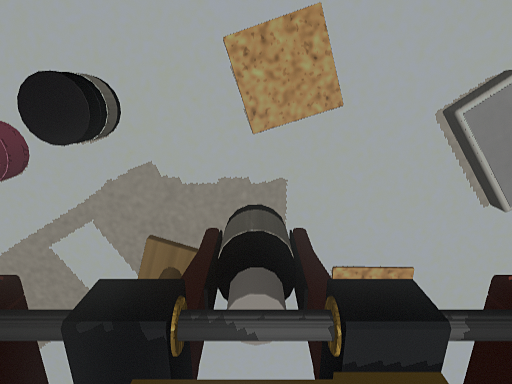

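{"method": "send_rows", "body": {"rows": [[0,15,3,0],[0,28,6,0],[0,28,6,0],[0,20,4,0],[0,10,2,0]]}}

```text
t: 20.05
ee_pos: [599.2, 217.8, 121.2]
orientation: [0.298, 1.578, -0.293]
ft_force: [1.0, -1.0, -1.2]
width: 39.3
```

```bash
python3 -c "
from h import *
settle(5);plan(600.2,224.9,24.5)
"
```

```text
t 20.05 pos [599.2 217.8 121.2] down [-0.0264  0.0081] jaw -21.51 w 39.3 F [ 1.  -1.  -1.2]
t 20.30 pos [596.7 215.4 120.6] down [-0.0292  0.0067] jaw -21.51 w 39.1 F [ 0.2 -0.1 -0.8]
t 20.30 pos [596.7 215.4 120.6] down [-0.029  0.007 -1.   ] jawyaw -21.5 w 39.1 q6 0.68 F [ 0.2 -0.1 -0.8]
total shift tool xyz [96.1 10.5  2.6] dist 97
```

Lower with the tilt-correcting pattern.

{"method": "send_rows", "body": {"rows": [[30,8,3,0],[0,0,0,0]]}}

```text
t: 20.47
ee_pos: [600.8, 219.8, 90.7]
orientation: [0.298, 1.58, -0.296]
ft_force: [-0.9, 0.2, -2.0]
width: 38.9
```

```bash
python3 -c "
from h import *
settle(5)
"
```

```text
t 20.47 pos [600.8 219.8  90.7] down [-0.029   0.0065] jaw -21.62 w 38.9 F [-0.9  0.2 -2. ]
t 20.72 pos [604.5 221.1  96.7] down [-0.0203  0.0094] jaw -21.61 w 39.6 F [ 0.6  0.6 -0.5]
```

{"method": "send_rows", "body": {"rows": [[30,0,0,0],[0,0,0,0]]}}

```text
t: 20.88
ee_pos: [605.5, 221.3, 69.7]
orientation: [0.303, 1.568, -0.291]
ft_force: [-2.0, 0.5, -1.5]
width: 39.0
```

```bash
python3 -c "
from h import *
settle(5)
plan(600.2,224.9,24.5)
"
```

```text
t 20.88 pos [605.5 221.3  69.7] down [-0.0155  0.011 ] jaw -21.63 w 39.0 F [-2.   0.5 -1.5]
t 21.13 pos [609.3 222.8  74.5] down [-0.0075  0.0137] jaw -21.62 w 39.5 F [ 0.1 -0.5 -1.2]
t 21.13 pos [609.3 222.8  74.5] down [-0.008  0.014 -1.   ] jawyaw -21.6 w 39.5 q6 0.69 F [ 0.1 -0.5 -1.2]
total shift tool xyz [50.1 -1.9 -8.6] dist 51
```

{"method": "send_rows", "body": {"rows": [[20,-2,-8,0],[0,0,0,0]]}}

```text
t: 21.3
ee_pos: [602.6, 224.7, 57.3]
orientation: [0.308, 1.557, -0.285]
ft_force: [-1.3, 0.9, -1.7]
width: 39.1
```

```bash
python3 -c "
from h import *
settle(5)
plan(600.2,224.9,24.5)
"
```

```text
t 21.30 pos [602.6 224.7  57.3] down [-0.0034  0.0152] jaw -21.63 w 39.1 F [-1.3  0.9 -1.7]
t 21.55 pos [606.5 225.5  60.3] down [0.0032 0.0173] jaw -21.65 w 39.2 F [-0.8  0.3 -1.2]
t 21.55 pos [606.5 225.5  60.3] down [ 0.003  0.017 -1.   ] jawyaw -21.6 w 39.2 q6 0.69 F [-0.8  0.3 -1.2]
total shift tool xyz [35.8 -3.5 -5.5] dist 36
```

{"method": "send_rows", "body": {"rows": [[10,-2,-5,0]]}}

```text
t: 21.63
ee_pos: [603.7, 226.2, 52.6]
orientation: [0.312, 1.546, -0.281]
ft_force: [-0.3, 0.9, -0.5]
width: 39.8
```

```bash
python3 -c "
from h import *
settle(5)
plan(600.2,224.9,24.5)
"
```

```text
t 21.63 pos [603.7 226.2  52.6] down [0.0082 0.019 ] jaw -21.67 w 39.8 F [-0.3  0.9 -0.5]
t 21.88 pos [600.9 225.6  50.1] down [0.0027 0.0171] jaw -21.64 w 39.1 F [-0.3 -0.1 -0.7]
t 21.88 pos [600.9 225.6  50.1] down [ 0.003  0.017 -1.   ] jawyaw -21.6 w 39.1 q6 0.70 F [-0.3 -0.1 -0.7]
total shift tool xyz [25.6 -1.3 -0.3] dist 26
```

{"method": "send_rows", "body": {"rows": [[16,-1,0,0]]}}

```text
t: 21.97
ee_pos: [603.0, 225.8, 36.6]
orientation: [0.312, 1.546, -0.28]
ft_force: [0.6, -0.6, -1.0]
width: 39.3
```

```bash
python3 -c "
from h import *
settle(5)
plan(600.2,224.9,24.5)
"
```

```text
t 21.97 pos [603.  225.8  36.6] down [0.0077 0.0189] jaw -21.64 w 39.3 F [ 0.6 -0.6 -1. ]
t 22.22 pos [600.7 225.   34.3] down [0.0026 0.0171] jaw -21.64 w 39.1 F [-0.8 -0.1 -1.2]
t 22.22 pos [600.7 225.   34.3] down [ 0.003  0.017 -1.   ] jawyaw -21.6 w 39.1 q6 0.69 F [-0.8 -0.1 -1.2]
total shift tool xyz [ 9.8 -0.4 -0.4] dist 10
```

{"method": "send_rows", "body": {"rows": [[7,0,0,0]]}}

```text
t: 22.3
ee_pos: [602.0, 225.5, 28.9]
orientation: [0.311, 1.548, -0.282]
ft_force: [-0.7, -0.4, -1.5]
width: 39.6
```

```bash
python3 -c "
from h import *
settle(5)
plan(600.2,224.9,24.5)
"
```

```text
t 22.30 pos [602.  225.5  28.9] down [0.0054 0.0181] jaw -21.64 w 39.6 F [-0.7 -0.4 -1.5]
t 22.55 pos [600.7 225.1  27.4] down [0.0025 0.0171] jaw -21.64 w 39.1 F [ 0.4 -0.1 -1.8]
t 22.55 pos [600.7 225.1  27.4] down [ 0.003  0.017 -1.   ] jawyaw -21.6 w 39.1 q6 0.69 F [ 0.4 -0.1 -1.8]
total shift tool xyz [ 2.9 -0.4 -0.4] dist 3
```

{"method": "send_rows", "body": {"rows": [[2.5,0,0,0]]}}

```text
t: 22.63
ee_pos: [601.2, 225.3, 25.4]
orientation: [0.31, 1.55, -0.282]
ft_force: [0.2, -0.6, -0.7]
width: 39.4
```

```bash
python3 -c "
from h import *
settle(5)
"
```

```text
t 22.63 pos [601.2 225.3  25.4] down [0.0036 0.0174] jaw -21.65 w 39.4 F [ 0.2 -0.6 -0.7]
t 22.88 pos [600.7 225.1  24.9] down [0.0025 0.0171] jaw -21.65 w 39.2 F [-0.9  0.  -0.8]
```

{"method": "send_rows", "body": {"rows": [[0.8,0,0,0]]}}

```text
t: 22.97
ee_pos: [600.9, 225.3, 24.6]
orientation: [0.31, 1.551, -0.283]
ft_force: [-3.6, 0.3, 12.0]
width: 39.4
```

```bash
python3 -c "
from h import *
settle(5)
"
```

```text
t 22.97 pos [600.9 225.3  24.6] down [0.0028 0.0173] jaw -21.65 w 39.4 F [-3.6  0.3 12. ]
t 23.22 pos [600.9 225.3  24.7] down [0.003  0.0173] jaw -21.64 w 39.1 F [-1.5 -0.1  6.1]
```

{"method": "send_rows", "body": {"rows": [[0,0,0,0]], "fingers": 1}}

```text
t: 23.3
ee_pos: [601.1, 225.3, 24.8]
orientation: [0.31, 1.55, -0.282]
ft_force: [0.3, 0.2, -0.1]
width: 43.7
```

```bash
python3 -c "
from h import *
settle(9)
"
```

```text
t 23.30 pos [601.1 225.3  24.8] down [0.0034 0.0174] jaw -21.64 w 43.7 F [ 0.3  0.2 -0.1]
t 23.75 pos [600.9 225.2  24.5] down [0.0028 0.0172] jaw -21.64 w 78.7 F [0.  0.2 0.1]
```

{"method": "send_rows", "body": {"rows": [[-35,0,0,0]]}}

```text
t: 23.83
ee_pos: [596.4, 223.1, 53.7]
orientation: [0.306, 1.56, -0.287]
ft_force: [-0.2, 0.1, -0.0]
width: 85.6
```

```bash
python3 -c "
from h import *
settle(4)
"
```

```text
t 23.83 pos [596.4 223.1  53.7] down [-0.0077  0.0135] jaw -21.64 w 85.6 F [-0.2  0.1 -0. ]
t 24.03 pos [601.5 224.9  60.4] down [0.0048 0.0179] jaw -21.64 w 87.7 F [ 0.9 -0.6  0.3]
```

{"method": "send_rows", "body": {"rows": [[-40,0,0,0]]}}

```text
t: 24.12
ee_pos: [595.8, 222.3, 92.8]
orientation: [0.306, 1.561, -0.288]
ft_force: [-0.7, 0.8, -0.7]
width: 87.6
```

```bash
python3 -c "
from h import *
settle(4)
"
```

```text
t 24.12 pos [595.8 222.3  92.8] down [-0.0087  0.0132] jaw -21.64 w 87.6 F [-0.7  0.8 -0.7]
t 24.32 pos [601.6 224.2 100.6] down [0.0059 0.0183] jaw -21.65 w 88.1 F [ 0.7 -0.4 -0.3]
```

{"method": "send_rows", "body": {"rows": [[-40,0,0,0]]}}

```text
t: 24.4
ee_pos: [595.8, 221.7, 132.5]
orientation: [0.306, 1.561, -0.288]
ft_force: [-1.4, -0.3, -0.8]
width: 87.9
```

```bash
python3 -c "
from h import *
settle(4)
"
```

```text
t 24.40 pos [595.8 221.7 132.5] down [-0.0083  0.0134] jaw -21.64 w 87.9 F [-1.4 -0.3 -0.8]
t 24.60 pos [601.3 223.5 140.2] down [0.0061 0.0183] jaw -21.65 w 87.9 F [-0.9  0.3 -0.2]
```

{"method": "send_rows", "body": {"rows": [[-35,0,0,0]]}}

```text
t: 24.68
ee_pos: [596.1, 221.2, 167.6]
orientation: [0.306, 1.56, -0.287]
ft_force: [-0.7, -0.9, -1.8]
width: 87.8
```

```bash
python3 -c "
from h import *
settle(4); d=grab('wrist','w7'); P=pts(d)
s=P.reshape(-1,3); s=s[(s[:,2]>83)&(s[:,2]<92)&(np.hypot(s[:,0]-600,s[:,1]-225)<40)]; print('cap',len(s),((s.max(0)+s.min(0))/2).round(1),(s.max(0)-s.min(0)).round(1))
plan(425,256,190)
"
```

```text
t 24.68 pos [596.1 221.2 167.6] down [-0.007   0.0138] jaw -21.64 w 87.8 F [-0.7 -0.9 -1.8]
t 24.88 pos [600.7 222.7 174.3] down [0.0054 0.018 ] jaw -21.64 w 88.0 F [ 0.3  1.1 -0.8]
cap 620 [600.9 225.5  85.9] [24.2 24.3  5.6]
t 24.93 pos [600.1 222.5 173.6] down [ 0.004  0.018 -1.   ] jawyaw -21.6 w 88.1 q6 0.70 F [-0.3  0.4 -0.1]
total shift tool xyz [ -16.5  -33.2 -175.2] dist 179
```

View pics/w7.png

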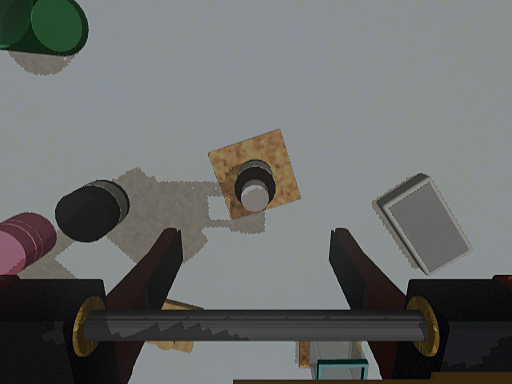

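{"method": "send_rows", "body": {"rows": [[0,-3,-15,0],[0,-5,-25,0],[0,-6,-30,0],[0,-6,-30,0],[0,-6,-30,0],[0,-4,-22,0],[0,-2,-12,0],[0,0,0,0.12],[0,0,0,0.12],[0,0,0,0.12]]}}

```text
t: 25.77
ee_pos: [419.0, 248.8, 157.1]
orientation: [0.585, 1.512, -0.59]
ft_force: [0.3, -0.9, 0.8]
width: 87.5
```

```bash
python3 -c "
from h import *
settle(4); d=grab('wrist','w8'); P=pts(d)
s=P.reshape(-1,3); s=s[(s[:,2]>46)&(s[:,2]<58)&(np.hypot(s[:,0]-425,s[:,1]-256)<45)]; print('jar',len(s),((s.max(0)+s.min(0))/2).round(1),(s.max(0)-s.min(0)).round(1))
plan(425,256,16)
"
```

```text
t 25.77 pos [419.  248.8 157.1] down [-0.0208  0.0048] jaw -42.95 w 87.5 F [ 0.3 -0.9  0.8]
t 25.97 pos [419.9 248.8 157.5] down [-0.0198  0.0053] jaw -42.42 w 87.6 F [-0.5 -0.1  0.2]
jar 2720 [426.6 259.7  49.4] [54.1 54.4  6.8]
t 26.02 pos [420.1 248.9 157.7] down [-0.02   0.006 -1.   ] jawyaw -42.5 w 87.9 q6 1.23 F [0.1 0.5 0.1]
total shift tool xyz [141.6   9.9   1.4] dist 142
```

View pics/w8.png

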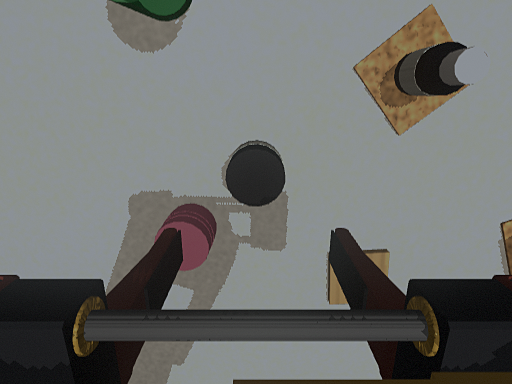

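{"method": "send_rows", "body": {"rows": [[30,6,0,0],[0,0,0,0]]}}

```text
t: 26.18
ee_pos: [424.8, 253.8, 127.4]
orientation: [0.577, 1.512, -0.577]
ft_force: [-0.7, 0.1, -2.0]
width: 87.9
```

```bash
python3 -c "
from h import *
settle(5)
d=load('top0'); print(ray(d,[166.8,217.5],52))
d=load('w8'); print(ray(d,[256,175],52))
plan(426.6,259.5,16)
"
```

```text
t 26.18 pos [424.8 253.8 127.4] down [-0.0177  0.0065] jaw -42.16 w 87.9 F [-0.7  0.1 -2. ]
t 26.43 pos [426.9 254.9 132.1] down [-0.0113  0.01  ] jaw -42.26 w 87.5 F [ 0.2  1.4 -0.2]
[[425.88982894 255.04382621  52.        ]]
[[429.53401458 261.76446276  52.        ]]
t 26.43 pos [426.9 254.9 132.1] down [-0.011  0.01  -1.   ] jawyaw -42.3 w 87.5 q6 1.23 F [ 0.2  1.4 -0.2]
total shift tool xyz [116.1   3.2  -1.6] dist 116
```

{"method": "send_rows", "body": {"rows": [[20,3,0,0],[0,0,0,0]]}}

```text
t: 26.6
ee_pos: [430.1, 257.9, 114.5]
orientation: [0.584, 1.504, -0.57]
ft_force: [-0.2, -0.3, -0.6]
width: 87.9
```

```bash
python3 -c "
from h import *
settle(5)
plan(426.6,259.5,16)
"
```

```text
t 26.60 pos [430.1 257.9 114.5] down [-0.007   0.0124] jaw -42.22 w 87.9 F [-0.2 -0.3 -0.6]
t 26.85 pos [431.3 258.5 116.5] down [-0.0043  0.0139] jaw -42.24 w 87.9 F [-0.2  0.1  0.4]
t 26.85 pos [431.3 258.5 116.5] down [-0.004  0.014 -1.   ] jawyaw -42.2 w 87.9 q6 1.23 F [-0.2  0.1  0.4]
total shift tool xyz [100.5  -3.2  -2.9] dist 101
```

```bash
python3 -c "
from h import *
d=grab('wrist','w9'); P=pts(d)
s=P.reshape(-1,3); s=s[(s[:,2]>49)&(s[:,2]<56)&(np.hypot(s[:,0]-425,s[:,1]-256)<45)]; print('jar',len(s),((s.max(0)+s.min(0))/2).round(1),(s.max(0)-s.min(0)).round(1),np.median(s[:,2]))
d=load('top0');P=pts(d);s=P.reshape(-1,3); s=s[(s[:,2]>46)&(s[:,2]<58)&(np.hypot(s[:,0]-425,s[:,1]-256)<45)]; print('top jar',len(s),((s.max(0)+s.min(0))/2).round(1),(s.max(0)-s.min(0)).round(1))
"
```

```text
jar 3397 [426.3 259.7  51.2] [54.3 54.5  4.2] 50.86376154441095
top jar 223 [425.9 257.4  52.2] [53.6 51.1 11.5]
```

View pics/w9.png

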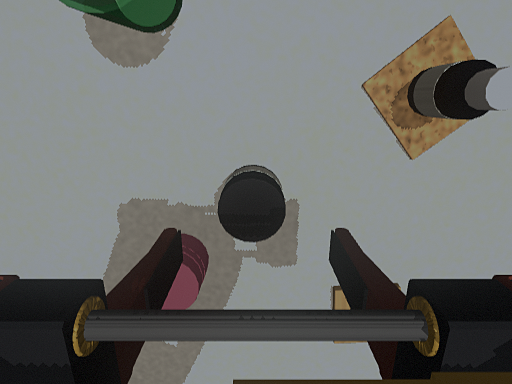

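{"method": "send_rows", "body": {"rows": [[30,-3,-3,0]]}}

```text
t: 26.98
ee_pos: [431.1, 260.8, 90.6]
orientation: [0.592, 1.495, -0.561]
ft_force: [1.0, 0.9, 0.4]
width: 87.6
```

```bash
python3 -c "
from h import *
settle(5)
plan(426.3,259.6,16)
"
```

```text
t 26.98 pos [431.1 260.8  90.6] down [0.0048 0.0189] jaw -42.24 w 87.6 F [1.  0.9 0.4]
t 27.23 pos [427.1 258.8  87. ] down [-0.0044  0.0138] jaw -42.23 w 87.4 F [0.2 0.8 0.1]
t 27.23 pos [427.1 258.8  87. ] down [-0.004  0.014 -1.   ] jawyaw -42.2 w 87.4 q6 1.23 F [0.2 0.8 0.1]
total shift tool xyz [71.  -0.4 -0.2] dist 71
```

{"method": "send_rows", "body": {"rows": [[36,0,0,0]]}}

```text
t: 27.32
ee_pos: [431.6, 261.9, 56.2]
orientation: [0.593, 1.494, -0.56]
ft_force: [1.4, 1.2, 0.8]
width: 87.8
```

```bash
python3 -c "
from h import *
settle(5)
plan(426.3,259.6,16)
"
```

```text
t 27.32 pos [431.6 261.9  56.2] down [0.0058 0.0195] jaw -42.23 w 87.8 F [1.4 1.2 0.8]
t 27.57 pos [427.3 259.4  52.1] down [-0.004  0.014] jaw -42.23 w 87.9 F [-0.6  0.2 -0.2]
t 27.57 pos [427.3 259.4  52.1] down [-0.004  0.014 -1.   ] jawyaw -42.2 w 87.9 q6 1.23 F [-0.6  0.2 -0.2]
total shift tool xyz [36.1 -0.8 -0.4] dist 36
```

{"method": "send_rows", "body": {"rows": [[35,-1,0,0]]}}

```text
t: 27.65
ee_pos: [431.3, 261.9, 22.6]
orientation: [0.593, 1.494, -0.56]
ft_force: [1.0, 1.4, -0.2]
width: 87.9
```

```bash
python3 -c "
from h import *
settle(5)
plan(426.3,259.6,16)
"
```

```text
t 27.65 pos [431.3 261.9  22.6] down [0.0063 0.0199] jaw -42.23 w 87.9 F [ 1.   1.4 -0.2]
t 27.90 pos [427.  259.5  18.7] down [-0.003   0.0146] jaw -42.23 w 87.7 F [ 0.4 -0.2 -0.4]
t 27.90 pos [427.  259.5  18.7] down [-0.003  0.015 -1.   ] jawyaw -42.2 w 87.7 q6 1.23 F [ 0.4 -0.2 -0.4]
total shift tool xyz [ 2.7 -0.4 -0.6] dist 3
```

{"method": "send_rows", "body": {"rows": [[0,0,0,0]], "fingers": 0}}

```text
t: 27.98
ee_pos: [427.8, 259.9, 20.3]
orientation: [0.588, 1.5, -0.566]
ft_force: [0.6, -0.1, 0.3]
width: 84.2
```

```bash
python3 -c "
from h import *
settle(8); settle(3)
"
```

```text
t 27.98 pos [427.8 259.9  20.3] down [-0.0013  0.0156] jaw -42.23 w 84.2 F [ 0.6 -0.1  0.3]
t 28.38 pos [427.2 259.6  19. ] down [-0.0027  0.0149] jaw -42.24 w 55.1 F [-1.4 -0.5  5.9]
t 28.38 pos [427.2 259.6  19. ] down [-0.0027  0.0149] jaw -42.24 w 55.1 F [-1.4 -0.5  5.9]
t 28.53 pos [427.1 259.6  19. ] down [-0.0028  0.0148] jaw -42.24 w 55.3 F [-1.3 -0.4  7.1]
```

{"method": "send_rows", "body": {"rows": [[-15,0,0,0],[-35,0,0,0],[-40,0,0,0],[-25,0,0,0]]}}

```text
t: 28.87
ee_pos: [422.8, 255.2, 131.2]
orientation: [0.578, 1.511, -0.578]
ft_force: [-0.3, 0.4, -1.2]
width: 55.7
```

```bash
python3 -c "
from h import *
settle(4)
plan(588.4,-197.3,140)
"
```

```text
t 28.87 pos [422.8 255.2 131.2] down [-0.017   0.0066] jaw -42.24 w 55.7 F [-0.3  0.4 -1.2]
t 29.07 pos [422.5 255.1 129. ] down [-0.0168  0.0068] jaw -42.24 w 55.6 F [-0.   0.4 -1.9]
t 29.07 pos [422.5 255.1 129. ] down [-0.017  0.007 -1.   ] jawyaw -42.2 w 55.6 q6 1.23 F [-0.   0.4 -1.9]
total shift tool xyz [ -16.8 -223.6  426.6] dist 482
```

{"method": "send_rows", "body": {"rows": [[-4,-10,19,0],[-4,-16,30,0],[-3,-18,35,0],[0,-18,35,0],[0,-18,35,0],[0,-18,35,0],[0,-18,35,0],[0,-18,35,0],[0,-16,30,0],[0,-10,19,0]]}}

```text
t: 29.9
ee_pos: [535.0, -81.5, 113.8]
orientation: [0.561, 1.544, -0.583]
ft_force: [0.7, 0.4, -1.6]
width: 55.2
```

```bash
python3 -c "
from h import *
settle(3)
plan(588.5,-197.2,140)
"
```

```text
t 29.90 pos [535.  -81.5 113.8] down [-0.0497  0.0043] jaw -41.65 w 55.2 F [ 0.7  0.4 -1.6]
t 30.05 pos [534.3 -79.9 113.8] down [-0.0506  0.0049] jaw -41.74 w 55.5 F [-0.1  0.1 -1. ]
t 30.05 pos [534.3 -79.9 113.8] down [-0.051  0.005 -0.999] jawyaw -41.7 w 55.5 q6 0.56 F [-0.1  0.1 -1. ]
total shift tool xyz [-29.5 -52.4 117.4] dist 132
```

{"method": "send_rows", "body": {"rows": [[-4,-8,16,0],[-3,-14,30,0],[-3,-14,30,0],[0,-10,24,0],[0,-6,14,0]]}}

```text
t: 30.47
ee_pos: [578.7, -188.4, 111.2]
orientation: [0.557, 1.566, -0.579]
ft_force: [-1.1, 0.9, -1.0]
width: 55.0
```

```bash
python3 -c "
from h import *
settle(4)
plan(588.5,-197.2,110)
"
```

```text
t 30.47 pos [ 578.7 -188.4  111.2] down [-0.0691  0.0111] jaw -41.29 w 55.0 F [-1.1  0.9 -1. ]
t 30.67 pos [ 577.4 -186.6  111.6] down [-0.07    0.0119] jaw -41.30 w 55.7 F [-0.5  0.6 -1.9]
t 30.67 pos [ 577.4 -186.6  111.6] down [-0.07   0.012 -0.997] jawyaw -41.3 w 55.7 q6 0.40 F [-0.5  0.6 -1.9]
total shift tool xyz [ 0.7 -0.7 15.4] dist 15
```

{"method": "send_rows", "body": {"rows": [[40,0,0,0],[-40,0,0,0]]}}

```text
t: 30.83
ee_pos: [566.5, -180.2, 86.5]
orientation: [0.557, 1.602, -0.581]
ft_force: [-7.4, 1.6, -10.2]
width: 55.3
```

```bash
python3 -c "
from h import *
settle(4)
"
```

```text
t 30.83 pos [ 566.5 -180.2   86.5] down [-0.1021  0.023 ] jaw -41.24 w 55.3 F [ -7.4   1.6 -10.2]
t 31.03 pos [ 582.2 -185.7  113.7] down [-0.0559  0.0074] jaw -41.15 w 55.8 F [-0.2 -0.4 -1.7]
```

{"method": "send_rows", "body": {"rows": [[40,0,0,0],[-30,0,0,0]]}}

```text
t: 31.2
ee_pos: [576.6, -182.5, 92.5]
orientation: [0.555, 1.568, -0.576]
ft_force: [-5.8, 2.3, -7.2]
width: 55.6
```

```bash
python3 -c "
from h import *
settle(4)
"
```

```text
t 31.20 pos [ 576.6 -182.5   92.5] down [-0.0702  0.0122] jaw -41.08 w 55.6 F [-5.8  2.3 -7.2]
t 31.40 pos [ 589.9 -187.1  116. ] down [-0.0312 -0.0008] jaw -41.05 w 55.6 F [ 0.2 -0.1 -1.9]
```

{"method": "send_rows", "body": {"rows": [[40,-2,0,0],[-30,0,0,0]]}}

```text
t: 31.57
ee_pos: [584.2, -186.9, 97.6]
orientation: [0.553, 1.537, -0.573]
ft_force: [-5.3, 0.9, -7.7]
width: 55.5
```

```bash
python3 -c "
from h import *
settle(5)
plan(588.5,-197.2,23)
"
```

```text
t 31.57 pos [ 584.2 -186.9   97.6] down [-0.0408  0.0024] jaw -41.03 w 55.5 F [-5.3  0.9 -7.7]
t 31.82 pos [ 596.3 -190.8  120.1] down [-0.0046 -0.0096] jaw -41.02 w 55.5 F [-0.6 -0.7 -1.1]
t 31.82 pos [ 596.3 -190.8  120.1] down [-0.005 -0.01  -1.   ] jawyaw -41.0 w 55.5 q6 0.40 F [-0.6 -0.7 -1.1]
total shift tool xyz [97.2 -9.  -2. ] dist 98
```

{"method": "send_rows", "body": {"rows": [[30,-9,-2,0]]}}

```text
t: 31.9
ee_pos: [594.6, -197.6, 98.3]
orientation: [0.55, 1.482, -0.566]
ft_force: [1.0, -0.3, -1.0]
width: 55.3
```

```bash
python3 -c "
from h import *
settle(5)
plan(588.5,-197.2,23)
"
```

```text
t 31.90 pos [ 594.6 -197.6   98.3] down [ 0.0112 -0.0147] jaw -40.97 w 55.3 F [ 1.  -0.3 -1. ]
t 32.15 pos [ 589.4 -196.7   92.4] down [-0.002  -0.0104] jaw -41.03 w 55.5 F [-0.4 -0.2 -1.5]
t 32.15 pos [ 589.4 -196.7   92.4] down [-0.002 -0.01  -1.   ] jawyaw -41.0 w 55.5 q6 0.39 F [-0.4 -0.2 -1.5]
total shift tool xyz [69.4 -0.4 -0.7] dist 69
```

{"method": "send_rows", "body": {"rows": [[30,0,0,0]]}}

```text
t: 32.23
ee_pos: [594.3, -198.4, 68.8]
orientation: [0.551, 1.483, -0.567]
ft_force: [1.3, -0.4, -1.6]
width: 55.3
```

```bash
python3 -c "
from h import *
settle(5)
plan(588.5,-197.2,23)
"
```

```text
t 32.23 pos [ 594.3 -198.4   68.8] down [ 0.0096 -0.0143] jaw -41.04 w 55.3 F [ 1.3 -0.4 -1.6]
t 32.48 pos [ 590.  -197.    63.6] down [-0.0011 -0.0107] jaw -41.03 w 55.4 F [-0.2  0.4 -1.4]
t 32.48 pos [ 590.  -197.    63.6] down [-0.001 -0.011 -1.   ] jawyaw -41.0 w 55.4 q6 0.39 F [-0.2  0.4 -1.4]
total shift tool xyz [40.6 -0.7 -1.2] dist 41
```

{"method": "send_rows", "body": {"rows": [[28,-1,-1,0]]}}

```text
t: 32.57
ee_pos: [593.3, -198.8, 41.2]
orientation: [0.551, 1.484, -0.567]
ft_force: [0.9, 0.9, -1.4]
width: 55.5
```

```bash
python3 -c "
from h import *
settle(5)
plan(588.5,-197.2,23)
"
```

```text
t 32.57 pos [ 593.3 -198.8   41.2] down [ 0.009  -0.0142] jaw -41.02 w 55.5 F [ 0.9  0.9 -1.4]
t 32.82 pos [ 589.  -197.5   36.7] down [-0.0004 -0.0109] jaw -41.02 w 55.6 F [-0.5  0.1 -1.1]
t 32.82 pos [ 589.  -197.5   36.7] down [-0.    -0.011 -1.   ] jawyaw -41.0 w 55.6 q6 0.39 F [-0.5  0.1 -1.1]
total shift tool xyz [13.7  0.  -0.7] dist 14
```

{"method": "send_rows", "body": {"rows": [[9,0,0,0]]}}

```text
t: 32.9
ee_pos: [590.9, -198.2, 30.1]
orientation: [0.551, 1.489, -0.568]
ft_force: [0.7, 0.4, -2.3]
width: 55.2
```

```bash
python3 -c "
from h import *
settle(5)
plan(588.5,-197.2,23)
"
```

```text
t 32.90 pos [ 590.9 -198.2   30.1] down [ 0.0036 -0.0123] jaw -41.03 w 55.2 F [ 0.7  0.4 -2.3]
t 33.15 pos [ 589.1 -197.7   28. ] down [-0.0002 -0.011 ] jaw -41.03 w 55.4 F [-0.2 -1.  -1.8]
t 33.15 pos [ 589.1 -197.7   28. ] down [-0.    -0.011 -1.   ] jawyaw -41.0 w 55.4 q6 0.39 F [-0.2 -1.  -1.8]
total shift tool xyz [ 4.9 -0.  -0.8] dist 5
```

{"method": "send_rows", "body": {"rows": [[3.5,0,-1,0]]}}

```text
t: 33.23
ee_pos: [589.1, -197.3, 25.2]
orientation: [0.552, 1.492, -0.568]
ft_force: [0.3, 0.1, -1.6]
width: 55.7
```

```bash
python3 -c "
from h import *
settle(5)
"
```

```text
t 33.23 pos [ 589.1 -197.3   25.2] down [ 0.0013 -0.0115] jaw -41.03 w 55.7 F [ 0.3  0.1 -1.6]
t 33.48 pos [ 588.4 -197.    24.4] down [-0.0003 -0.0109] jaw -41.02 w 55.4 F [ 0.3 -0.8 -1.9]
```

{"method": "send_rows", "body": {"rows": [[1,0,0,0]]}}

```text
t: 33.57
ee_pos: [588.5, -197.1, 23.6]
orientation: [0.552, 1.493, -0.568]
ft_force: [-1.7, -1.4, 5.3]
width: 55.3
```

```bash
python3 -c "
from h import *
settle(5)
"
```

```text
t 33.57 pos [ 588.5 -197.1   23.6] down [ 0.     -0.0111] jaw -41.02 w 55.3 F [-1.7 -1.4  5.3]
t 33.82 pos [ 588.5 -197.1   23.7] down [ 0.     -0.0111] jaw -41.02 w 55.4 F [-0.1 -1.4  1.8]
```

{"method": "send_rows", "body": {"rows": [[0.6,0,0,0]]}}

```text
t: 33.9
ee_pos: [588.5, -197.3, 23.5]
orientation: [0.551, 1.493, -0.568]
ft_force: [-3.7, 0.0, 9.2]
width: 55.4
```

{"method": "send_rows", "body": {"rows": [[0,0,0,0]], "fingers": 1}}

```text
t: 33.98
ee_pos: [588.6, -197.3, 23.6]
orientation: [0.551, 1.493, -0.568]
ft_force: [-0.3, -0.4, -0.2]
width: 59.1
```

```bash
python3 -c "
from h import *
settle(8)
"
```

```text
t 33.98 pos [ 588.6 -197.3   23.6] down [ 0.0002 -0.0113] jaw -41.02 w 59.1 F [-0.3 -0.4 -0.2]
t 34.38 pos [ 588.4 -197.2   23.4] down [-0.0002 -0.0112] jaw -41.02 w 87.5 F [ 0.5 -1.4 -0.2]
```

{"method": "send_rows", "body": {"rows": [[-35,0,0,0]]}}

```text
t: 34.47
ee_pos: [584.2, -195.3, 52.8]
orientation: [0.552, 1.505, -0.569]
ft_force: [-1.1, 0.1, -0.4]
width: 87.6
```

```bash
python3 -c "
from h import *
settle(4)
"
```

```text
t 34.47 pos [ 584.2 -195.3   52.8] down [-0.0106 -0.0076] jaw -41.02 w 87.6 F [-1.1  0.1 -0.4]
t 34.67 pos [ 589.2 -197.1   59.2] down [ 0.0018 -0.0119] jaw -41.02 w 87.7 F [-0.1 -0.1  0.3]
```

{"method": "send_rows", "body": {"rows": [[-40,0,0,0]]}}

```text
t: 34.75
ee_pos: [583.7, -194.8, 91.8]
orientation: [0.552, 1.506, -0.569]
ft_force: [-1.9, -0.1, -0.1]
width: 87.8
```

```bash
python3 -c "
from h import *
settle(4)
"
```

```text
t 34.75 pos [ 583.7 -194.8   91.8] down [-0.0116 -0.0072] jaw -41.02 w 87.8 F [-1.9 -0.1 -0.1]
t 34.95 pos [ 589.4 -196.7   99.4] down [ 0.0028 -0.0123] jaw -41.01 w 87.5 F [ 0.1 -0.4 -1.6]
```

{"method": "send_rows", "body": {"rows": [[-40,0,0,0]]}}

```text
t: 35.03
ee_pos: [583.8, -194.4, 131.6]
orientation: [0.552, 1.505, -0.569]
ft_force: [-0.8, 0.2, 0.5]
width: 88.0
```

```bash
python3 -c "
from h import *
settle(4)
"
```

```text
t 35.03 pos [ 583.8 -194.4  131.6] down [-0.0111 -0.0075] jaw -41.02 w 88.0 F [-0.8  0.2  0.5]
t 35.23 pos [ 589.2 -196.1  139. ] down [ 0.003  -0.0123] jaw -41.02 w 88.0 F [ 0.5 -0.3 -1.2]
```

{"method": "send_rows", "body": {"rows": [[-35,0,0,0]]}}

```text
t: 35.32
ee_pos: [584.2, -194.1, 166.7]
orientation: [0.552, 1.504, -0.569]
ft_force: [0.2, -0.5, -0.9]
width: 87.8
```

```bash
python3 -c "
from h import *
settle(4); d=grab('wrist','w10'); P=pts(d)
s=P.reshape(-1,3); s=s[(s[:,2]>52)&(s[:,2]<60)&(np.hypot(s[:,0]-588,s[:,1]+197)<40)]; print('jar',len(s),((s.max(0)+s.min(0))/2).round(1),(s.max(0)-s.min(0)).round(1),np.median(s[:,2]))
H=hsv(d)
m=(H[...,1]>70)&(H[...,0]<26)&(H[...,2]>60)
for s in squares(d,m,4,500): print(s)
m=(H[...,1]>50)&(H[...,0]>75)&(H[...,0]<105)
for s in squares(d,m,64): print('glass',s)
plan(424,79,190)
"
```

```text
t 35.32 pos [ 584.2 -194.1  166.7] down [-0.0097 -0.008 ] jaw -41.02 w 87.8 F [ 0.2 -0.5 -0.9]
t 35.52 pos [ 588.7 -195.6  173.1] down [ 0.0024 -0.0121] jaw -41.01 w 88.1 F [-0.1  0.2  1. ]
jar 2392 [ 588.3 -197.7   54.7] [54.1 54.1  5.3] 54.89689478266567
(array([ 66.6, 260.8]), array([ 340.5, -130.1]), array([ 344.3, -126.9]), array([54.6, 72.2]), -28.3)
(array([254.8, 159.8]), array([ 589.5, -196.9]), array([ 599.5, -184.3]), array([83.2, 83.4]), 11.6)
(array([180. ,  51.3]), array([606.7, -37. ]), array([614. , -53.3]), array([62.4, 83.3]), -20.4)
glass (array([134.1,  37.7]), array([608.9, -29.9]), array([600.2, -36.6]), array([55.9, 57.7]), -20.9)
t 35.57 pos [ 588.2 -195.4  172.4] down [ 0.001 -0.012 -1.   ] jawyaw -41.0 w 87.3 q6 0.39 F [ 0.8 -0.2  0.1]
total shift tool xyz [ -20.9   99.1 -303.9] dist 320
```

View pics/w10.png

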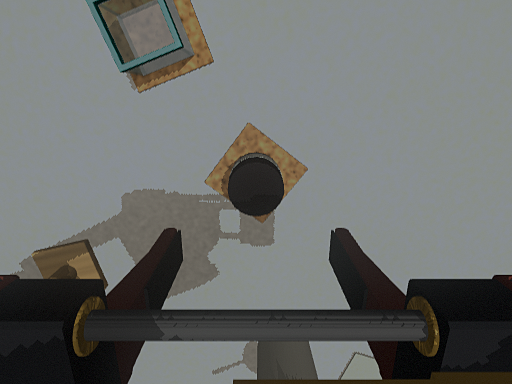

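{"method": "send_rows", "body": {"rows": [[-5,6,-18,0],[-5,10,-32,0],[0,12,-37,0],[0,12,-37,0],[0,12,-37,0],[0,12,-37,0],[0,12,-37,0],[0,12,-35,0],[0,7,-20,0],[0,4,-12,0]]}}

```text
t: 36.4
ee_pos: [408.2, 84.7, 163.9]
orientation: [0.552, 1.515, -0.583]
ft_force: [0.9, -0.4, -0.3]
width: 87.7
```

```bash
python3 -c "
from h import *
settle(5); d=grab('wrist','w11')
H=hsv(d)
m=(H[...,1]>70)&(H[...,0]<26)&(H[...,2]>50)
for s in squares(d,m,10,500): print(s)
plan(424.5,79.5,14)
"
```

```text
t 36.40 pos [408.2  84.7 163.9] down [-0.0253 -0.0114] jaw -41.47 w 87.7 F [ 0.9 -0.4 -0.3]
t 36.65 pos [411.4  82.7 164.8] down [-0.0224 -0.0112] jaw -41.57 w 87.7 F [-0.5  0.8 -0.4]
(array([326.8, 347.5]), array([ 324.4, -158.3]), array([ 324.5, -155. ]), array([27.3, 70.5]), -41.1)
(array([495.8, 251.4]), array([ 555.7, -167.9]), array([ 558.6, -170.2]), array([71.9, 41.3]), -26.3)
(array([268.6, 167.1]), array([425.9,  80.7]), array([426. ,  80.7]), array([67.7, 67.1]), -38.6)
(array([456.7, 114.4]), array([606.5, -21.6]), array([599.9,  -3.4]), array([81.9, 82.8]), -20.4)
t 36.70 pos [411.6  82.5 165. ] down [-0.022 -0.011 -1.   ] jawyaw -41.6 w 88.0 q6 0.91 F [ 0.8  0.5 -0.8]
total shift tool xyz [150.7   9.8  13. ] dist 152
```

View pics/w11.png

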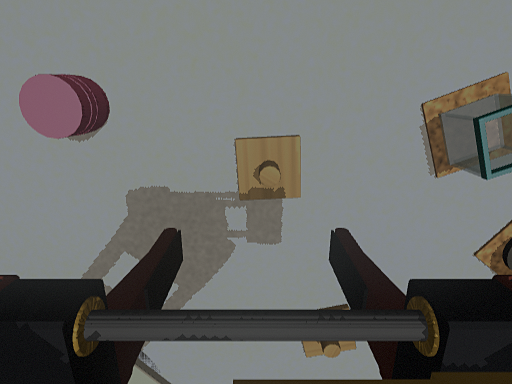

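{"method": "send_rows", "body": {"rows": [[40,8,8,0],[-30,0,0,0]]}}

```text
t: 36.87
ee_pos: [417.6, 80.3, 136.9]
orientation: [0.545, 1.541, -0.603]
ft_force: [-5.0, -0.9, -3.8]
width: 87.8
```

```bash
python3 -c "
from h import *
settle(5)
plan(425.8,80.5,14,-38.6)
"
```

```text
t 36.87 pos [417.6  80.3 136.9] down [-0.0561 -0.017 ] jaw -41.80 w 87.8 F [-5.  -0.9 -3.8]
t 37.12 pos [428.   82.7 161.8] down [-0.0047 -0.0082] jaw -41.73 w 87.7 F [-0.7  0.2  0.3]
t 37.12 pos [428.   82.7 161.8] down [-0.005 -0.008 -1.   ] jawyaw -41.7 w 87.7 q6 0.90 F [-0.7  0.2  0.3]
total shift tool xyz [147.8  -1.7  -0.4] dist 148
turn total rad -0.055 (deg -3.1), q6 now 0.90
shift after the turn [147.8  -1.7  -0.5]
```

{"method": "send_rows", "body": {"rows": [[40,-2,0,-0.055]]}}

```text
t: 37.2
ee_pos: [433.2, 81.8, 129.5]
orientation: [0.527, 1.489, -0.526]
ft_force: [1.3, 0.4, -0.3]
width: 88.0
```

```bash
python3 -c "
from h import *
settle(5)
d=grab('wrist','w12')
H=hsv(d)
m=(H[...,1]>70)&(H[...,0]<26)&(H[...,2]>50)
for s in squares(d,m,10,500): print(s)
plan(425.8,80.5,14,-38.6)
"
```

```text
t 37.20 pos [433.2  81.8 129.5] down [ 0.0157 -0.0047] jaw -38.63 w 88.0 F [ 1.3  0.4 -0.3]
t 37.45 pos [427.4  81.  124.8] down [ 0.0004 -0.0073] jaw -38.66 w 88.0 F [ 0.4 -0.   0.2]
(array([310.9, 361.3]), array([ 344.3, -125.6]), array([ 346.6, -124.1]), array([60.5, 67.6]), -28.8)
(array([253.9, 188.6]), array([426. ,  80.9]), array([426. ,  80.9]), array([67.7, 67.2]), -38.7)
(array([458.2, 143.4]), array([602.9, -19.8]), array([596. ,  -2.6]), array([81.7, 75.5]), -20.4)
t 37.50 pos [427.7  81.1 124.7] down [ 0.001 -0.007 -1.   ] jawyaw -38.6 w 87.9 q6 0.85 F [-0.7 -0.8 -0.5]
total shift tool xyz [110.7  -1.1  -1.7] dist 111
turn total rad -0.001 (deg -0.0), q6 now 0.85
shift after the turn [110.7  -1.1  -1.7]
```

{"method": "send_rows", "body": {"rows": [[38,0,0,0]]}}

```text
t: 37.58
ee_pos: [433.7, 81.9, 93.1]
orientation: [0.528, 1.489, -0.527]
ft_force: [1.1, 0.5, 0.2]
width: 87.8
```

```bash
python3 -c "
from h import *
settle(5)
d=load('w12'); P=pts(d)
s=P.reshape(-1,3); s=s[(s[:,2]>32)&(s[:,2]<45)&(np.hypot(s[:,0]-425,s[:,1]-80)<30)]; print('knob',len(s),((s.max(0)+s.min(0))/2).round(1),(s.max(0)-s.min(0)).round(1))
plan(425.8,80.5,14,-38.6)
"
```

```text
t 37.58 pos [433.7  81.9  93.1] down [ 0.0161 -0.0047] jaw -38.69 w 87.8 F [1.1 0.5 0.2]
t 37.83 pos [428.3  80.9  88.3] down [ 0.0019 -0.0071] jaw -38.66 w 87.7 F [-0.3  0.5 -0.2]
knob 471 [425.2  80.   35.4] [21.4 20.9  6.7]
t 37.83 pos [428.3  80.9  88.3] down [ 0.002 -0.007 -1.   ] jawyaw -38.7 w 87.7 q6 0.85 F [-0.3  0.5 -0.2]
total shift tool xyz [74.3 -1.6 -2.1] dist 74
turn total rad -0.001 (deg -0.1), q6 now 0.85
shift after the turn [74.3 -1.6 -2.1]
```

View pics/w12.png

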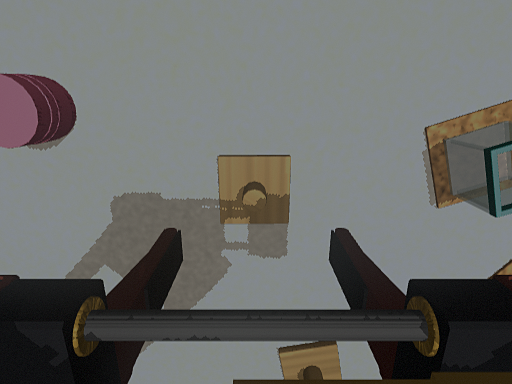

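{"method": "send_rows", "body": {"rows": [[38,-1.5,-2,0]]}}

```text
t: 37.92
ee_pos: [432.0, 81.8, 55.9]
orientation: [0.528, 1.489, -0.526]
ft_force: [2.6, 0.1, -0.2]
width: 87.9
```

```bash
python3 -c "
from h import *
settle(5)
plan(425.7,80.5,14,-38.6)
"
```

```text
t 37.92 pos [432.   81.8  55.9] down [ 0.0156 -0.0048] jaw -38.67 w 87.9 F [ 2.6  0.1 -0.2]
t 38.17 pos [426.5  80.9  51.8] down [ 0.0031 -0.0069] jaw -38.66 w 87.8 F [ 0.6  0.5 -0.1]
t 38.17 pos [426.5  80.9  51.8] down [ 0.003 -0.007 -1.   ] jawyaw -38.7 w 87.8 q6 0.85 F [ 0.6  0.5 -0.1]
total shift tool xyz [37.8 -0.7 -0.6] dist 38
turn total rad -0.001 (deg -0.1), q6 now 0.85
shift after the turn [37.8 -0.7 -0.6]
```

{"method": "send_rows", "body": {"rows": [[24,0,0,0]]}}

```text
t: 38.25
ee_pos: [430.3, 81.4, 31.8]
orientation: [0.526, 1.493, -0.528]
ft_force: [0.5, 0.1, 0.5]
width: 88.2
```

```bash
python3 -c "
from h import *
settle(6)
plan(425.7,80.5,14,-38.6)
"
```

```text
t 38.25 pos [430.3  81.4  31.8] down [ 0.0115 -0.0055] jaw -38.66 w 88.2 F [0.5 0.1 0.5]
t 38.55 pos [427.3  80.8  29.2] down [ 0.0049 -0.0066] jaw -38.66 w 87.7 F [ 0.9 -0.4 -0.1]
t 38.55 pos [427.3  80.8  29.2] down [ 0.005 -0.007 -1.   ] jawyaw -38.7 w 87.7 q6 0.85 F [ 0.9 -0.4 -0.1]
total shift tool xyz [15.2 -1.2 -1.2] dist 15
turn total rad -0.001 (deg -0.1), q6 now 0.85
shift after the turn [15.2 -1.2 -1.2]
```

{"method": "send_rows", "body": {"rows": [[15.5,-1,-1,0]]}}

```text
t: 38.63
ee_pos: [428.4, 81.0, 16.2]
orientation: [0.526, 1.494, -0.529]
ft_force: [1.0, 0.7, -0.3]
width: 88.0
```

```bash
python3 -c "
from h import *
settle(6)
plan(425.7,80.5,14,-38.6)
"
```

```text
t 38.63 pos [428.4  81.   16.2] down [ 0.0104 -0.0057] jaw -38.66 w 88.0 F [ 1.   0.7 -0.3]
t 38.93 pos [426.4  80.6  14.3] down [ 0.0056 -0.0065] jaw -38.66 w 87.6 F [-0.3  1.4 -0.7]
t 38.93 pos [426.4  80.6  14.3] down [ 0.006 -0.006 -1.   ] jawyaw -38.7 w 87.6 q6 0.85 F [-0.3  1.4 -0.7]
total shift tool xyz [ 0.3 -0.5 -0.4] dist 1
turn total rad -0.001 (deg -0.1), q6 now 0.85
shift after the turn [ 0.3 -0.5 -0.4]
```

{"method": "send_rows", "body": {"rows": [[0,0,0,0]], "fingers": 0}}

```text
t: 39.02
ee_pos: [426.6, 80.7, 14.8]
orientation: [0.524, 1.498, -0.531]
ft_force: [0.6, 0.2, -1.0]
width: 84.1
```

```bash
python3 -c "
from h import *
settle(12); settle(5)
"
```

```text
t 39.02 pos [426.6  80.7  14.8] down [ 0.0061 -0.0064] jaw -38.66 w 84.1 F [ 0.6  0.2 -1. ]
t 39.62 pos [426.3  80.6  14.3] down [ 0.0054 -0.0065] jaw -38.66 w 36.7 F [-0.2 -0.3  0. ]
t 39.62 pos [426.3  80.6  14.3] down [ 0.0054 -0.0065] jaw -38.66 w 36.7 F [-0.2 -0.3  0. ]
t 39.87 pos [426.3  80.6  14.3] down [ 0.0054 -0.0065] jaw -38.66 w 21.4 F [-0.2  0.   0.7]
```

{"method": "send_rows", "body": {"rows": [[-12,0,0,0],[-30,0,0,0],[-40,0,0,0],[-30,0,0,0]]}}

```text
t: 40.2
ee_pos: [420.8, 80.5, 124.0]
orientation: [0.519, 1.512, -0.538]
ft_force: [0.6, 0.8, 0.5]
width: 21.7
```

```bash
python3 -c "
from h import *
settle(5)
plan(609.2,-26.7,140,-20.7)
"
```

```text
t 40.20 pos [420.8  80.5 124. ] down [-0.0099 -0.009 ] jaw -38.67 w 21.7 F [0.6 0.8 0.5]
t 40.45 pos [420.8  80.5 122. ] down [-0.0092 -0.0089] jaw -38.66 w 21.3 F [-1.  -0.9 -0.4]
t 40.45 pos [420.8  80.5 122. ] down [-0.009 -0.009 -1.   ] jawyaw -38.7 w 21.3 q6 0.85 F [-1.  -0.9 -0.4]
total shift tool xyz [-18.8  33.8 214.1] dist 218
turn total rad -0.314 (deg -18.0), q6 now 0.85
shift after the turn [-18.8 -33.9 214.1]
```

{"method": "send_rows", "body": {"rows": [[-6,0,0,-0.105],[-6,0,0,-0.105],[-6,0,0,-0.104],[0,-3,20,0],[0,-5,32,0],[0,-6,36,0],[0,-6,36,0],[0,-6,36,0],[0,-5,30,0],[0,-3,16,0]]}}

```text
t: 41.28
ee_pos: [593.4, -25.2, 114.5]
orientation: [0.252, 1.601, -0.284]
ft_force: [0.3, 0.2, -0.5]
width: 21.4
```

```bash
python3 -c "
from h import *
settle(5)
plan(609.2,-26.7,120,-20.7)
"
```

```text
t 41.28 pos [593.4 -25.2 114.5] down [-0.0492 -0.0118] jaw -19.49 w 21.4 F [ 0.3  0.2 -0.5]
t 41.53 pos [589.5 -23.  115.4] down [-0.0515 -0.0114] jaw -19.43 w 21.3 F [ 0.  -1.  -0.6]
t 41.53 pos [589.5 -23.  115.4] down [-0.052 -0.011 -0.999] jawyaw -19.4 w 21.3 q6 0.30 F [ 0.  -1.  -0.6]
total shift tool xyz [-5.6  2.9 19.6] dist 21
turn total rad 0.022 (deg 1.3), q6 now 0.30
shift after the turn [-5.6  3.3 19.5]
```

{"method": "send_rows", "body": {"rows": [[-35,0,0,0]]}}

```text
t: 41.62
ee_pos: [585.4, -21.7, 144.3]
orientation: [0.25, 1.616, -0.284]
ft_force: [-0.8, 0.4, -0.5]
width: 21.4
```

```bash
python3 -c "
from h import *
settle(4)
"
```

```text
t 41.62 pos [585.4 -21.7 144.3] down [-0.0646 -0.0107] jaw -19.41 w 21.4 F [-0.8  0.4 -0.5]
t 41.82 pos [590.7 -21.8 150.9] down [-0.0505 -0.0114] jaw -19.38 w 21.3 F [ 0.1 -0.1 -0.7]
```

{"method": "send_rows", "body": {"rows": [[40,3,12,0],[-30,0,0,0]]}}

```text
t: 41.98
ee_pos: [593.1, -21.6, 120.6]
orientation: [0.248, 1.634, -0.285]
ft_force: [-6.4, 0.2, -7.0]
width: 21.4
```

```bash
python3 -c "
from h import *
settle(5)
plan(609.2,-26.7,120,-20.7)
"
```

```text
t 41.98 pos [593.1 -21.6 120.6] down [-0.0818 -0.01  ] jaw -19.33 w 21.4 F [-6.4  0.2 -7. ]
t 42.23 pos [605.9 -22.3 148.2] down [-0.0353 -0.0122] jaw -19.30 w 21.7 F [1.  0.7 0.3]
t 42.23 pos [605.9 -22.3 148.2] down [-0.035 -0.012 -0.999] jawyaw -19.3 w 21.7 q6 0.30 F [1.  0.7 0.3]
total shift tool xyz [28.1 -2.4  5.4] dist 29
turn total rad 0.024 (deg 1.4), q6 now 0.30
shift after the turn [28.1 -2.3  5.4]
```

{"method": "send_rows", "body": {"rows": [[40,0,0,0],[-30,0,0,0]]}}

```text
t: 42.4
ee_pos: [601.3, -22.1, 129.9]
orientation: [0.25, 1.598, -0.28]
ft_force: [-3.8, 0.3, -4.8]
width: 21.5
```

```bash
python3 -c "
from h import *
settle(5)
plan(609.2,-26.7,120,-20.7)
"
```

```text
t 42.40 pos [601.3 -22.1 129.9] down [-0.0455 -0.0118] jaw -19.29 w 21.5 F [-3.8  0.3 -4.8]
t 42.65 pos [613.  -22.6 151.2] down [-0.0088 -0.0135] jaw -19.28 w 21.5 F [-0.9 -0.2 -0.5]
t 42.65 pos [613.  -22.6 151.2] down [-0.009 -0.013 -1.   ] jawyaw -19.3 w 21.5 q6 0.30 F [-0.9 -0.2 -0.5]
total shift tool xyz [31.3 -4.6 -2.1] dist 32
turn total rad 0.025 (deg 1.4), q6 now 0.30
shift after the turn [31.3 -4.6 -2. ]
```

{"method": "send_rows", "body": {"rows": [[25,-4,-2,0.025],[-15,0,0,0]]}}

```text
t: 42.82
ee_pos: [609.7, -25.9, 145.2]
orientation: [0.273, 1.55, -0.295]
ft_force: [-1.3, -0.0, -1.0]
width: 21.1
```

```bash
python3 -c "
from h import *
settle(6)
plan(609.2,-26.7,120,-20.7)
d=grab('wrist','w13')
"
```

```text
t 42.82 pos [609.7 -25.9 145.2] down [-0.0001 -0.014 ] jaw -20.75 w 21.1 F [-1.3 -0.  -1. ]
t 43.12 pos [614.1 -25.7 149.4] down [ 0.0075 -0.0143] jaw -20.67 w 21.3 F [ 0.1 -1.  -0.3]
t 43.12 pos [614.1 -25.7 149.4] down [ 0.008 -0.014 -1.   ] jawyaw -20.7 w 21.3 q6 0.32 F [ 0.1 -1.  -0.3]
total shift tool xyz [29.4 -2.3 -4.6] dist 30
turn total rad 0.001 (deg 0.0), q6 now 0.32
shift after the turn [29.4 -2.3 -4.6]
```

View pics/w13.png

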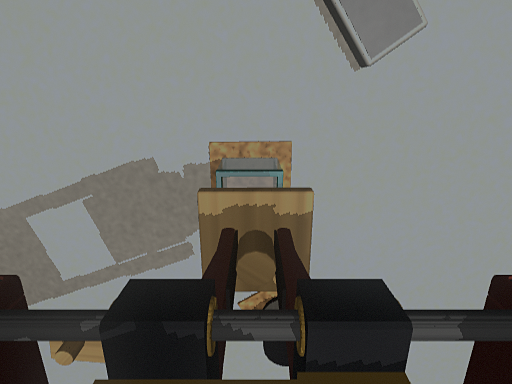

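```bash
cat > lidm.py <<'E'
from h import *
def lid(tag,ztop,TCP,c0,c1,r0,r1):
    d=load(tag); H=hsv(d)
    m=((H[...,1]>60)&(H[...,0]<30)&(H[...,2]>40))
    # exclude mat/other: box
    b=np.zeros_like(m); b[r0:r1,c0:c1]=1; m&=b
    top=[];L=[];Rr=[]
    for c in range(c0+22,c1-22):
        r=np.nonzero(m[:,c])[0]
        if len(r): top.append((c,r[0]-.5))
    for r in range(r0+15,r0+32):
        c=np.nonzero(m[r])[0]
        if len(c): L.append((c[0]-.5,r)); Rr.append((c[-1]+.5,r))
    W=lambda a: ray(d,np.array(a),ztop)[:,:2]
    def fit(p):
        vx,vy,x,y=cv2.fitLine(p.astype(np.float32),cv2.DIST_HUBER,0,.01,.01).ravel(); return np.array([x,y]),np.array([vx,vy])
    out=[]
    for n,a in (('top',top),('L',L),('R',Rr)):
        p,v=fit(W(a)); ang=np.degrees(np.arctan2(v[1],v[0])); out.append((p,v)); print(n,p.round(1),'ang mod90 %.2f'%((ang+45)%90-45),len(a))
    return out
E
python3 - <<'E'
from lidm import *
(tp,tv),(lp,lv),(rp,rv)=lid('w13',149.4-4.3,None,190,322,183,230)
# centre: midpoint of L and R lines along jaw dir, minus 34 from top edge
if tv[0]<0: tv=-tv
n=np.array([-tv[1],tv[0]])
mid=(lp@tv+rp@tv)/2; print('width',(rp-lp)@tv)
c=tv*mid+n*(tp@n-34); print('lid centre',c)
_,p,R=pose(); dn=R[:,0]/-R[2,0]; print('tcp axis at plate',(p+dn*4)[:2])
E
python3 -c "
from h import *
d=load('w13');im=cv2.cvtColor(d['img'],cv2.COLOR_RGB2BGR)
cv2.imwrite('pics/w13c.png',cv2.resize(im[130:300,180:330],None,fx=3.5,fy=3.5,interpolation=cv2.INTER_CUBIC))"
```

```text
top [614.8  12. ] ang mod90 -20.90 88
L [591.2   8.4] ang mod90 -24.10 17
R [653.5 -15.2] ang mod90 -19.21 17
width 66.64647
lid centre [614.40607  -24.288727]
tcp axis at plate [613.90617067 -25.77914937]
```

View pics/w13c.png

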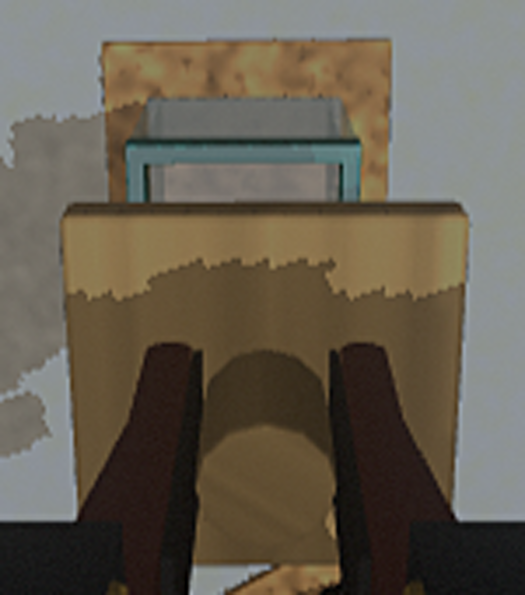

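{"method": "send_rows", "body": {"rows": [[25,-2,-4,0]]}}

```text
t: 43.25
ee_pos: [613.5, -26.6, 127.9]
orientation: [0.273, 1.534, -0.291]
ft_force: [0.4, -0.1, 0.3]
width: 21.3
```

```bash
python3 -c "
from h import *
settle(6)
plan(609.2,-26.8,78.3,-20.7)
"
```

```text
t 43.25 pos [613.5 -26.6 127.9] down [ 0.0158 -0.0146] jaw -20.66 w 21.3 F [ 0.4 -0.1  0.3]
t 43.55 pos [610.1 -26.5 124.4] down [ 0.007  -0.0142] jaw -20.67 w 21.5 F [ 0.7 -0.1 -1. ]
t 43.55 pos [610.1 -26.5 124.4] down [ 0.007 -0.014 -1.   ] jawyaw -20.7 w 21.5 q6 0.32 F [ 0.7 -0.1 -1. ]
total shift tool xyz [46.1 -0.1 -1.3] dist 46
turn total rad 0.001 (deg 0.0), q6 now 0.32
shift after the turn [46.1 -0.1 -1.3]
```

{"method": "send_rows", "body": {"rows": [[22,0,0,0]]}}

```text
t: 43.63
ee_pos: [613.9, -27.0, 106.5]
orientation: [0.273, 1.535, -0.292]
ft_force: [0.3, -0.1, -0.6]
width: 21.6
```

```bash
python3 -c "
from h import *
settle(6)
plan(609.2,-26.8,78.3,-20.7)
"
```

```text
t 43.63 pos [613.9 -27.  106.5] down [ 0.0151 -0.0147] jaw -20.67 w 21.6 F [ 0.3 -0.1 -0.6]
t 43.93 pos [610.8 -26.8 103.3] down [ 0.0081 -0.0143] jaw -20.67 w 21.2 F [ 0.4 -0.  -0.9]
t 43.93 pos [610.8 -26.8 103.3] down [ 0.008 -0.014 -1.   ] jawyaw -20.7 w 21.2 q6 0.32 F [ 0.4 -0.  -0.9]
total shift tool xyz [25.  -0.3 -1.8] dist 25
turn total rad 0.001 (deg 0.0), q6 now 0.32
shift after the turn [25.  -0.3 -1.8]
```

{"method": "send_rows", "body": {"rows": [[14,0,-2,0]]}}

```text
t: 44.02
ee_pos: [611.7, -26.5, 92.4]
orientation: [0.273, 1.536, -0.292]
ft_force: [1.0, -0.3, -0.6]
width: 21.4
```

```bash
python3 -c "
from h import *
settle(6)
plan(609.2,-26.8,78.3,-20.7)
d=grab('wrist','w14'); grab('side','s14')
im=cv2.cvtColor(d['img'],cv2.COLOR_RGB2BGR)
cv2.imwrite('pics/w14c.png',cv2.resize(im[130:300,180:330],None,fx=3.5,fy=3.5,interpolation=cv2.INTER_CUBIC))
"
```

```text
t 44.02 pos [611.7 -26.5  92.4] down [ 0.014  -0.0146] jaw -20.68 w 21.4 F [ 1.  -0.3 -0.6]
t 44.32 pos [609.6 -26.4  90.2] down [ 0.0092 -0.0143] jaw -20.67 w 21.7 F [ 0.1 -0.3  0.1]
t 44.32 pos [609.6 -26.4  90.2] down [ 0.009 -0.014 -1.   ] jawyaw -20.7 w 21.7 q6 0.32 F [ 0.1 -0.3  0.1]
total shift tool xyz [11.9 -0.4 -0.4] dist 12
turn total rad 0.001 (deg 0.0), q6 now 0.32
shift after the turn [11.9 -0.4 -0.4]
```

View pics/w14c.png

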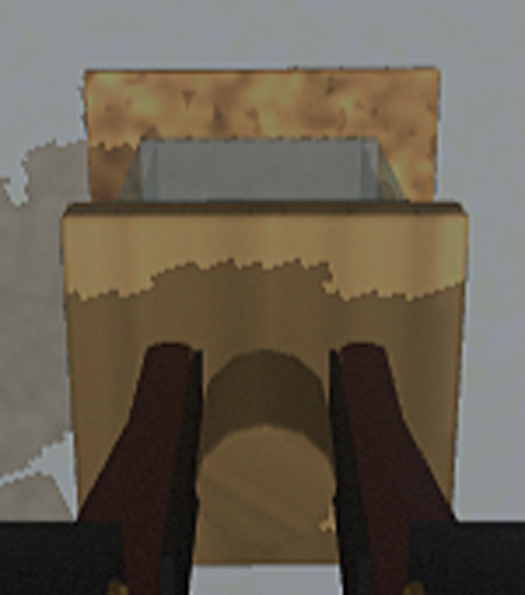

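Parallel and centred. Lower in small steps.

{"method": "send_rows", "body": {"rows": [[9,-0.3,-0.5,0]]}}

```text
t: 44.5
ee_pos: [610.5, -26.7, 82.6]
orientation: [0.273, 1.537, -0.292]
ft_force: [0.2, 0.1, -0.7]
width: 21.0
```

```bash
python3 -c "
from h import *
settle(6)
plan(609.2,-26.8,78.3,-20.7)
"
```

```text
t 44.50 pos [610.5 -26.7  82.6] down [ 0.0126 -0.0145] jaw -20.67 w 21.0 F [ 0.2  0.1 -0.7]
t 44.80 pos [609.  -26.6  80.9] down [ 0.0089 -0.0143] jaw -20.67 w 21.3 F [-0.3  0.4  0.2]
t 44.80 pos [609.  -26.6  80.9] down [ 0.009 -0.014 -1.   ] jawyaw -20.7 w 21.3 q6 0.32 F [-0.3  0.4  0.2]
total shift tool xyz [ 2.6 -0.1  0.2] dist 3
turn total rad 0.000 (deg 0.0), q6 now 0.32
shift after the turn [ 2.6 -0.1  0.2]
```

{"method": "send_rows", "body": {"rows": [[2,0,0,0]]}}

```text
t: 44.88
ee_pos: [609.4, -26.6, 79.2]
orientation: [0.273, 1.54, -0.292]
ft_force: [-0.2, -0.6, -0.3]
width: 21.6
```

```bash
python3 -c "
from h import *
settle(6)
plan(609.2,-26.8,78.3,-20.7)
"
```

```text
t 44.88 pos [609.4 -26.6  79.2] down [ 0.0097 -0.0143] jaw -20.67 w 21.6 F [-0.2 -0.6 -0.3]
t 45.18 pos [609.  -26.6  78.9] down [ 0.0089 -0.0143] jaw -20.67 w 21.3 F [-1.2 -1.1 -1. ]
t 45.18 pos [609.  -26.6  78.9] down [ 0.009 -0.014 -1.   ] jawyaw -20.7 w 21.3 q6 0.32 F [-1.2 -1.1 -1. ]
total shift tool xyz [ 0.6 -0.1  0.2] dist 1
turn total rad 0.000 (deg 0.0), q6 now 0.32
shift after the turn [ 0.6 -0.1  0.2]
```

{"method": "send_rows", "body": {"rows": [[0.7,0,0,0]]}}

```text
t: 45.27
ee_pos: [609.1, -26.7, 78.4]
orientation: [0.273, 1.541, -0.292]
ft_force: [-0.9, -1.3, 5.9]
width: 21.8
```

```bash
python3 -c "
from h import *
settle(6)
"
```

```text
t 45.27 pos [609.1 -26.7  78.4] down [ 0.0091 -0.0144] jaw -20.67 w 21.8 F [-0.9 -1.3  5.9]
t 45.57 pos [609.1 -26.7  78.5] down [ 0.0091 -0.0144] jaw -20.67 w 21.6 F [-0.9  0.1  4.2]
```

{"method": "send_rows", "body": {"rows": [[0.6,0,0,0]]}}

```text
t: 45.65
ee_pos: [609.2, -26.8, 78.3]
orientation: [0.273, 1.54, -0.293]
ft_force: [-2.9, -0.5, 10.9]
width: 21.1
```

```bash
python3 -c "
from h import *
settle(6)
"
```

```text
t 45.65 pos [609.2 -26.8  78.3] down [ 0.0092 -0.0145] jaw -20.67 w 21.1 F [-2.9 -0.5 10.9]
t 45.95 pos [609.2 -26.8  78.4] down [ 0.0093 -0.0144] jaw -20.68 w 21.5 F [-1.6 -0.1  6.6]
```

{"method": "send_rows", "body": {"rows": [[0,0,0,0]], "fingers": 1}}

```text
t: 46.03
ee_pos: [609.3, -26.8, 78.4]
orientation: [0.273, 1.54, -0.293]
ft_force: [0.0, 0.0, 0.1]
width: 24.7
```

```bash
python3 -c "
from h import *
settle(10)
"
```

```text
t 46.03 pos [609.3 -26.8  78.4] down [ 0.0096 -0.0144] jaw -20.68 w 24.7 F [0.  0.  0.1]
t 46.53 pos [609.1 -26.8  78.2] down [ 0.0091 -0.0144] jaw -20.68 w 64.8 F [-0.7 -0.3  0. ]
```

{"method": "send_rows", "body": {"rows": [[-30,0,0,0]]}}

```text
t: 46.62
ee_pos: [605.2, -26.1, 103.7]
orientation: [0.272, 1.55, -0.294]
ft_force: [-1.1, 0.4, 0.7]
width: 71.6
```

```bash
python3 -c "
from h import *
settle(4)
"
```

```text
t 46.62 pos [605.2 -26.1 103.7] down [-0.0001 -0.0139] jaw -20.68 w 71.6 F [-1.1  0.4  0.7]
t 46.82 pos [609.5 -26.3 108.9] down [ 0.011  -0.0145] jaw -20.68 w 86.0 F [-0.4  0.3  0.2]
```

{"method": "send_rows", "body": {"rows": [[-40,0,0,0]]}}

```text
t: 46.9
ee_pos: [603.7, -25.5, 141.8]
orientation: [0.272, 1.552, -0.294]
ft_force: [-0.4, -0.3, -0.9]
width: 87.3
```

```bash
python3 -c "
from h import *
settle(4)
"
```

```text
t 46.90 pos [603.7 -25.5 141.8] down [-0.0028 -0.0138] jaw -20.67 w 87.3 F [-0.4 -0.3 -0.9]
t 47.10 pos [609.3 -25.8 149. ] down [ 0.0121 -0.0146] jaw -20.67 w 87.6 F [-0.6 -1.1 -0.7]
```

{"method": "send_rows", "body": {"rows": [[-40,0,0,0]]}}

```text
t: 47.18
ee_pos: [603.4, -25.0, 181.3]
orientation: [0.272, 1.552, -0.294]
ft_force: [0.1, 0.1, -0.2]
width: 87.8
```

```bash
python3 -c "
from h import *
settle(6)
d=grab('wrist','w15')
H=hsv(d)
m=(H[...,1]>60)&(H[...,0]<30)&(H[...,2]>40)
for s in squares(d,m,74,500): print(s)
im=cv2.cvtColor(d['img'],cv2.COLOR_RGB2BGR)
cv2.imwrite('pics/w15c.png',cv2.resize(im[100:300,160:350],None,fx=3,fy=3,interpolation=cv2.INTER_CUBIC))
"
```

```text
t 47.18 pos [603.4 -25.  181.3] down [-0.0026 -0.0138] jaw -20.67 w 87.8 F [ 0.1  0.1 -0.2]
t 47.48 pos [607.7 -25.1 187.4] down [ 0.0095 -0.0144] jaw -20.67 w 87.5 F [ 0.   0.7 -1.2]
(array([415.1, 379.2]), array([ 658.6, -297.5]), array([ 705. , -318.8]), array([ 17.5, 337.8]), -21.7)
(array([ 84.8, 321.8]), array([ 378.9, -107.6]), array([ 379.8, -103. ]), array([86.6, 26.1]), -42.1)
(array([426.8, 326.2]), array([ 729.9, -245.2]), array([ 731.8, -247.6]), array([27. , 89.1]), 0.6)
(array([285.8, 280.9]), array([ 599. , -144.1]), array([ 603.2, -132.6]), array([66.4, 67.6]), 11.7)
(array([255.6, 178. ]), array([612.3, -18.2]), array([612.3, -18. ]), array([85.5, 67.2]), -20.5)
```

View pics/w15c.png

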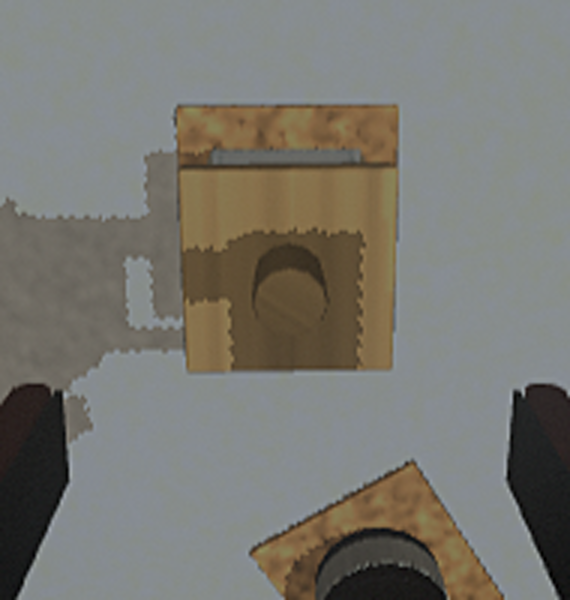

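```bash
python3 - <<'E'
from h import *
d=load('w15'); H=hsv(d)
m=(H[...,1]>60)&(H[...,0]<30)&(H[...,2]>40); m[:156]=0; m[240:]=0
for s in squares(d,m,74,500): print(s)
P=pts(d); s=P.reshape(-1,3); k=s[(s[:,2]>97)&(s[:,2]<108)&(np.hypot(s[:,0]-609,s[:,1]+27)<30)]; print('knob',((k.max(0)+k.min(0))/2).round(1),(k.max(0)-k.min(0)).round(1))
pl=P[158:170,222:290].reshape(-1,3); print('plate z',np.median(pl[:,2])); 
A=np.c_[s[(abs(s[:,2]-74)<4)&(np.hypot(s[:,0]-609,s[:,1]+27)<45)]]; c=np.linalg.lstsq(np.c_[A[:,:2],np.ones(len(A))],A[:,2],rcond=None)[0]; print('slope',c[:2])
E
```

```text
(array([255.6, 188.7]), array([609., -27.]), array([609.1, -26.8]), array([66.5, 67.2]), -20.5)
knob [608.8 -27.8 100.1] [21.2 21.   5.9]
plate z 72.8863141194008
slope [-0.00014697 -0.00138161]
```

{"method": "send_rows", "body": {"rows": [[-20,-10,-15,0],[-20,-20,-30,0],[0,-20,-36,0],[0,-20,-36,0],[0,-20,-36,0],[0,-20,-36,0],[0,-10,-20,0]]}}

```text
t: 48.12
ee_pos: [362.1, -62.4, 217.5]
orientation: [0.27, 1.555, -0.292]
ft_force: [0.5, 0.2, -0.5]
width: 88.0
```

```bash
python3 - <<'E'
from h import *
settle(4)
grab('top','tend'); grab('side','send')
P0=pts(load('top0'));P1=pts(load('tend'))
d=load('tend'); 
im=cv2.cvtColor(d['img'],cv2.COLOR_RGB2BGR)
cv2.imwrite('pics/tendc.png',cv2.convertScaleAbs(cv2.resize(im[80:275,85:405],None,fx=2.4,fy=2.4,interpolation=cv2.INTER_CUBIC),alpha=1.5))
for n,(c,r) in dict(tumbler=(108,200),tin=(221,118),pot=(376,213),pink=(167,250),lid2=(291,250)).items():
    a=load('top0')['img'][r-14:r+15,c-14:c+15].astype(int);b=d['img'][r-14:r+15,c-14:c+15].astype(int); print(n,np.abs(a-b).mean().round(2))
E
```

```text
t 48.12 pos [362.1 -62.4 217.5] down [-0.005  -0.0127] jaw -20.51 w 88.0 F [ 0.5  0.2 -0.5]
t 48.32 pos [367.2 -62.7 218.9] down [-0.     -0.0133] jaw -20.54 w 87.7 F [0.6 0.2 0.4]
tumbler 1.63
tin 1.95
pot 1.67
pink 2.08
lid2 20.51
```

View pics/tendc.png

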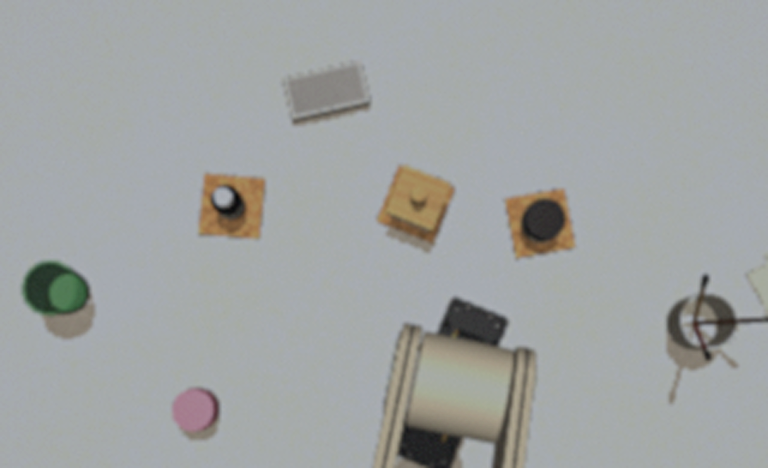

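View pics/send.png

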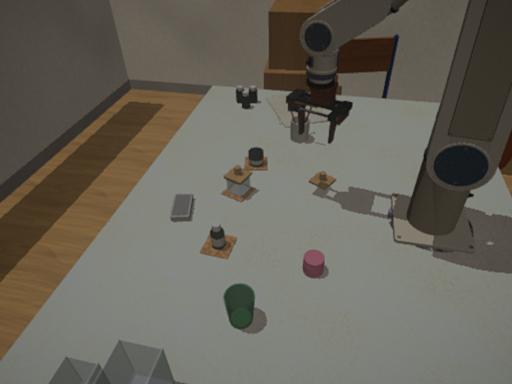

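The top and side pictures show all four items in place: bottle at pixel (228,203), lidded glass at (416,203) and jar at (543,220) in the enlarged top crop. The bystanders match the starting pictures. The arm covers the spare lid in the top view, but the side view shows it in place at (322,181).

```bash
python3 -c "
from workcell import ctrl
print(ctrl.close_job())"
```

```text
the job is handed in; nothing more can be done
None
```

The layout is done and handed in at about 48 s of the 99 s allowed. I placed the glass on the middle mat, then the bottle on the left mat and the jar on the right mat. Last, I set the left-hand lid, turned 18° to match, on the glass.

| Item | Measured centre (mm) | Reference (mm) |
|---|---|---|
| Glass | (609.2, -26.7), turned -20.7° | middle mat, about (610, -26.5) |
| Lid | (609.0, -27.0), turned -20.5°, lying level | the glass |
| Bottle | (600.9, 225.5) | left mat (600.4, 224.9) |
| Jar | (588.3, -197.7) | right mat, about (588.5, -197.2) |

- **Bystanders:** the tumbler, brush pot, paint tin and pink jar look unchanged between the first and last top pictures.
- **Checks that failed or disagreed:** the picture comparison for the spare lid failed because the arm covered it in the top view, but the side view shows it in place. A late look at the right mat gave (589.5, -196.9), which would put the jar about 1.4 mm off centre. Before the pick-up, the top and wrist cameras differed by 2 to 5 mm on the jar's position, and I used the wrist reading.
- **Tool tilt:** the tool picked up up to 4° of tilt during long moves. I brought it back to about 1° or less before each placing.

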